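Load the amber filter carrier into the light box

TASK

Fetch the amber filter carrier from the half-covered deep bin: lift its plain front edge so that it tilts up and comes out from under the cover, then lay it flat on the bench clear of the bin and let go of it. Take it again by its finger grip and load it into the light box, plain end first under the sensor hood and over the raised lip, so that it drops flat into the pocket with the finger grip outside the hood, and let go. Set it down gently, never dropping it, and do not disturb the other things on the bench.

Things in the scene. Friction and masses are not known exactly. Their poses are not given: they have to be found in the camera images.
- filter_mid (a point): Centre (half-way up the plate) of the amber filter carrier: stiff black-framed plate 165 long x 54 wide x 12 mm thick, amber window, 0.2 kg. +x runs along its length from the finger-grip end to the plain end, y across, z up out of its upper face. It starts right way up, flat on the bin's floor, plain end towards the bin's low front wall, finger grip under the cover.
- filter_grip (a point): Centre of the amber carrier's grey finger grip: an upright fin 34 mm long (carrier's x), 12 mm thick (y), 28 mm high on the upper face of the plate, so its top is 40 mm above the plate's underside. It lies at x = -50 mm, z = +20 mm from filter_mid.
- bin: Fixed white plastic bin, open above in front, its rear half roofed (see cover). Origin: centre of its underside; x along its length, -x is the front (faces the robot), z up. Inside 225 mm long (x -112.5 to +112.5), 128 wide (y -64 to +64), floor 4 mm above the bench, walls 4 mm thick. Wall tops above the bench: front 50 mm, sides 58 mm in the open front half, sides and rear 80 mm under the cover.
- cover (a point): Middle of the front edge of the bin's fixed clear cover, at its underside; axes as the bin. The cover is a flat sheet 4 mm thick, underside 80 mm above the bench, as wide as the bin, and runs from here (x = -0.5 mm in the bin's frame) back to the bin's rear end. Nothing can be lifted up through it.
- lightbox: Fixed grey light box, 265 mm long (x -125 to +140), 136 wide. Origin: on its underside, mid-width; -x is the loading side (faces the robot), z up. Aluminium loading shelf at z 44 mm from x -121 to -68, then the black lip (see lip), then the pocket (see pocket) sunk in the deck, whose top is at z 50, level with the lip. A black sensor hood stands over the pocket's rear (see hood).
- pocket (a point): Centre of the pocket's lit white floor in the light box, axes as the light box (x = +25.5, z = 42 mm in its frame). The pocket is 171 long (x), 60 wide (y) and 8 mm deep below deck and lip. The carrier is home when it lies flat on this floor with its x along the pocket's x (plain end under the hood).
- lip (a point): Middle of the top of the light box's raised lip, axes as the light box (x = -64, z = 50 mm in its frame): 8 mm long in x, as wide as the pocket; 6 mm above the loading shelf, 8 mm above the pocket's floor.
- hood (a point): Middle of the lower edge of the sensor hood's front wall: x = +35, z = 76 mm in the light box's frame, axes as the light box. The hood reaches from here to x = +136, is 104 wide and its top is at z 145 mm, a sensor head on it to z 164. Its front is open from the deck (z 50) up to here, 94 wide: the plate passes through, the finger grip does not.
- spare_mid (a point): Centre of another carrier of the same shape with a green window: a bystander, leave it alone.
- jar_a_mid (a point): Centre of a white jar with a red cap, 64 mm diameter, 85 mm high; bystander.
- jar_b_mid (a point): Centre of a second such jar; bystander.
- meter_mid (a point): Centre of a grey hand-held light meter lying on the bench, 100 x 58 x 26 mm (x, y, z); bystander.
- lamp_bar_mid (a point): Centre of an aluminium LED lamp bar lying on the bench, 276 x 34 x 24 mm (x, y, z); bystander.
- tin_mid (a point): Centre of a plain aluminium tin, 60 mm diameter, 70 mm high; bystander.
There are look-alikes about, which are no part of the job. Leave any blue look-alike of the part that bears filter_mid alone.

How it is judged (in metres and radians):
On the way:
1. the amber carrier lies flat on the bench, right way up, released and at rest, clear of the bin ((y of filter_mid in the frame of bin above 0.085 m or y of filter_mid in the frame of bin below -0.085 m or x of filter_mid in the frame of bin below -0.17 m) and contact force between filter and the fingers below 0.1 N and linear speed of filter below 0.02 m/s and contact force between filter and bin below 0.1 N and height (world z) of filter_mid below 0.02 m and angle between filter_mid's own z axis and vertical below 0.1 rad), for 0.2 s.
At the end, for the whole second after the job is handed in: The amber carrier lies flat and right way up on the pocket's floor (centre within 6 mm of the pocket's centre each way, underside within 2.5 mm of the floor, tilt below 0.05 rad), plain end under the hood and finger grip outside it, released and at rest (x of filter_mid in the frame of pocket between -0.006 and 0.006 m and y of filter_mid in the frame of pocket between -0.006 and 0.006 m and z of filter_mid in the frame of pocket between 0.003 and 0.0085 m and angle between filter_mid's own z axis and vertical below 0.05 rad and x of filter_grip in the frame of pocket below -0.03 m and linear speed of filter below 0.02 m/s and contact force between filter and the fingers below 0.1 N); the robot touches nothing.
It fails at once if a bystander was moved more than 20 mm (distance of any of spare_mid, jar_a_mid, jar_b_mid, meter_mid, lamp_bar_mid, tin_mid from where it was at the start of the episode above 0.02 m).
It fails at once if the carrier was dropped (falling free of the fingers at over 0.6 m/s, as from about 20 mm) (contact force between filter and the fingers below 0.1 N and linear speed of filter above 0.6 m/s).
It also fails if it takes over 67 s, if anything falls off the work surface, if the arm or the gripper's body presses on something with over 40 N, if the wrist force passes 120 N, or if a joint passes its speed limit or range.

ROBOT

A 6-joint arm with a two-finger parallel gripper is mounted at the origin on the work surface. World frame = base frame: x ahead of the robot, y to its left, z up, the work surface at z = 0. Lengths are in mm, angles in degrees, forces in N, time in s.
With the tool pointing down it reaches from about 275 to 750 mm from the base axis. Payload 10.2 kg.
Tool frame: the origin (TCP) lies at the very end of the fingers, on their centre line; the grasp point (between the pads) lies 19 mm behind it; x points along the fingers, y is the direction in which the jaws open and shut, and the axes are right-handed (so a half turn about x gives the same grasp; the last joint's range is limited). The gripper opens to 88 mm and grips with 3 to 60 N. Pads are 18 mm wide; open, the fingers measure 123 mm over their backs; the gripper's body (75 mm by 187 mm) begins 45 mm behind the grasp point.
Start: joints at [52.231, 17.928, 85.812, -0, 76.261, -12.8], TCP at [221.634, 475.93, 218.42] pointing down, gripper open.
Joint ranges: [-168.41, 168.41], [-55.51, 124.54], [10.69, 146.95], [-70.63, 250.63], [1, 178], [-165.06, 165.06]. Speed limits (degrees/s): [136.94, 136.94, 172.46, 180, 180, 180].

INTERFACE

Orientations are given as [roll, pitch, yaw] about the fixed x, y, z axes, in that order (R = Rz(yaw) Ry(pitch) Rx(roll)).
In Python, from plant import robot gives the robot as it stands. The module is installed in compiled form; this text tells all that it offers.
- The arm moves only by the shell command python3 -m creep 'ROWS' [FORCE]. ROWS is JSON, a list of rows, each an object of numbers: "dx", "dy", "dz": the shift along the tool's x, y, z in m; "ax", "ay", "az": the turn, a rotation vector about the tool's x, y, z in degrees; "gripper": the closure in counts, from 0 (fully open) to 255 (shut). In form: [{"dx": .., "dy": .., "dz": .., "ax": .., "ay": .., "az": .., "gripper": ..}, ...]. A call has 1 to 5 rows; each row is the pose to reach, as a shift and turn from the pose measured when the call began, along the tool's axes at that moment; what a row does not reach only later rows make up. A row lasts 1/12 s, in which the tool goes at most 41.7 mm and 7.16 degrees, less where a joint would pass 70% of its speed; a pose out of reach is approached as far as the arm can. A call with a gripper value outside its range is refused whole. The fingers move at their own pace and stop on an object; FORCE is the grip in N (left out, the last holds). Time passes only in rows, so rows that repeat a pose let the fingers close. It gives the time, the measured TCP pose, the force and the opening at its end, in the units of the state.
- robot.get_state(): the state, without advancing time (a new reading comes with each control period).
- robot.grab_frame(name): name is "scene" or "top"; returns a dict with "pixels" (400x640x3 uint8, red, green, blue), "z_map" (400x640 float32, mm along the optical axis (not along the pixel's ray), 0 where there is no reading), "intrinsics" (3x3 intrinsics, pixels), "T" (4x4, takes a point from camera to world coordinates). Camera axes: x right, y up, looking along -z (the intrinsics and any distortion apply to the point x, -y, -z); pixel columns grow to the right and rows downward; lengths in mm; the calibration is good to about 2 mm. A picture is of the moment at which its call begins.
- robot.close_job(): hands the job in, once; it reports no verdict.
The state is a dict: "clock": time; "joint_positions": joint angles; "qd": joint speeds; "tau": joint torques, N m; "tool_pos": TCP position; "eef_rot": TCP orientation; "ft_force": force on the tool from outside, world axes, zero at the start; "moment": the same for the moment, N m; "width": opening from 0.0 (shut) to 1.0 (fully open).
Only numpy, scipy, OpenCV 4.12 (cv2) and the standard library are available. Lean on these libraries where they do the work, as an engineer would, in place of code of your own. Each camera call takes 0.05 s, during which the arm holds its last target.

## Working session

There is one attempt and no reset: what is moved stays moved. The work goes in short steps, Python scripts to look and compute and a shell command to move; the robot and the scene stay as the last step left them, time stands still between calls to the robot, and variables do not carry over. Pictures are saved under pics/ and viewed, and the job is handed in when it is done.

```bash
mkdir -p pics; ls; cat > h.py <<'E'
import numpy as np, cv2
from plant import robot
def grab(n,tag):
    f=robot.grab_frame(n); np.savez(f'pics/{tag}.npz',**{k:f[k] for k in('pixels','z_map','intrinsics','T')})
    cv2.imwrite(f'pics/{tag}.png',f['pixels'][:,:,::-1]); return f
def load(tag): return np.load(f'pics/{tag}.npz')
def crop(tag,c0,c1,r0,r1,s,out):
    p=load(tag)['pixels'][r0:r1,c0:c1,::-1]; cv2.imwrite(f'pics/{out}.png',cv2.resize(p,None,fx=s,fy=s,interpolation=cv2.INTER_CUBIC))
def px(f,u,v,z=None):
    "pixel->world; z: plane height (mm) or None for depth"
    K=f['intrinsics'];T=f['T']
    d=np.array([(u-K[0,2])/K[0,0],-(v-K[1,2])/K[1,1],-1.])
    dw=T[:3,:3]@d;o=T[:3,3]
    if z is None: s=float(f['z_map'][int(round(v)),int(round(u))])
    else: s=(z-o[2])/dw[2]
    return o+s*dw
def proj(f,P):
    T=f['T'];K=f['intrinsics'];c=T[:3,:3].T@(np.array(P,float)-T[:3,3])
    return np.array([K[0,0]*c[0]/-c[2]+K[0,2],K[1,1]*(-c[1])/-c[2]+K[1,2]])
E
python3 - <<'E'
from h import *
for n in('scene','top'):
    f=grab(n,n+'0'); print(f['intrinsics'],f['T'])
    print([k for k in f])
print(robot.get_state())
E
```

```text
pics
[[428.31465532   0.         322.26037486]
 [  0.         428.31465532 201.52393676]
 [  0.           0.           1.        ]] [[-1.63771255e-01 -5.29974088e-01  8.32049543e-01  1.65612099e+03]
 [ 9.86494348e-01 -8.55823220e-02  1.39658756e-01  1.85321890e+02]
 [-2.80678982e-03  8.43684261e-01  5.36832367e-01  7.86526739e+02]
 [ 0.00000000e+00  0.00000000e+00  0.00000000e+00  1.00000000e+00]]
['pixels', 'z_map', 'intrinsics', 'T']
[[439.55828635   0.         318.79390002]
 [  0.         439.55828635 204.14594833]
 [  0.           0.           1.        ]] [[-2.35643076e-04  9.91635763e-01 -1.29067652e-01  3.63430532e+02]
 [-9.99904573e-01  1.54912021e-03  1.37275573e-02  1.45521514e+01]
 [ 1.38126781e-02  1.29058570e-01  9.91540768e-01  1.47606573e+03]
 [ 0.00000000e+00  0.00000000e+00  0.00000000e+00  1.00000000e+00]]
['pixels', 'z_map', 'intrinsics', 'T']
{'clock': 0.1, 'joint_positions': array([ 5.22324299e+01,  1.79561494e+01,  8.58468476e+01,  1.85546574e-04,
        7.62614650e+01, -1.27990089e+01]), 'qd': array([-0.08798809, -0.09896395, -0.04416378, -0.02517656,  0.08046655,
        0.03347421]), 'tau': array([ 2.23756892e-03, -4.02805960e+01, -2.52644205e+01,  6.95116469e-02,
        3.42566532e-02, -7.44647923e-05]), 'tool_pos': array([221.47337414, 475.74711199, 217.93756117]), 'eef_rot': array([-102.95916528,   89.9355377 , -127.92777063]), 'ft_force': array([1.56449912, 0.31958318, 0.32370549]), 'moment': array([ 0.00386696, -0.0178542 ,  0.00252009]), 'width': 0.9943825331288368}
```

View pics/scene0.png

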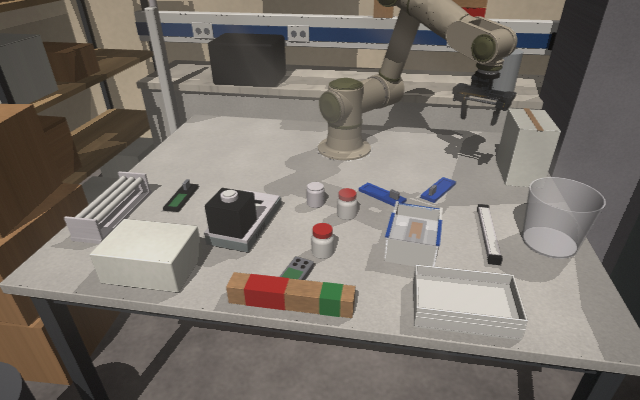

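View pics/top0.png

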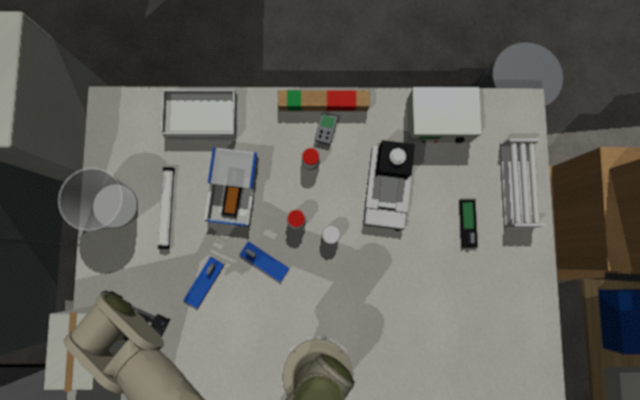

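Candidates in the top view are the amber plate in the bin (231,200), two blue look-alikes at (204,282) and (264,262), and the green spare at (468,222). I choose the amber plate in the bin and check it in close crops.

```bash
python3 - <<'E'
from h import *
crop('top0',190,280,135,245,5.4,'c_bin'); crop('top0',350,430,130,240,5.4,'c_lb'); crop('scene0',370,460,190,280,6,'c_binS')
E
```

```text
(no output)
```

View pics/c_bin.png

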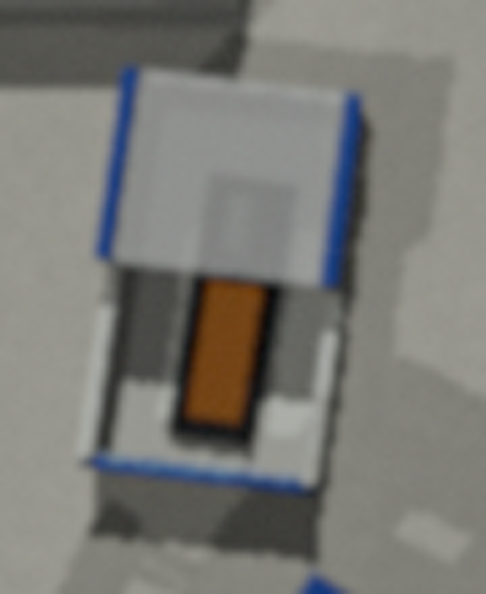

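View pics/c_lb.png

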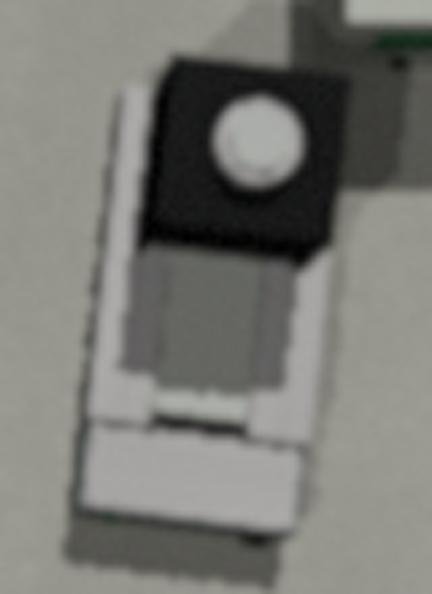

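View pics/c_binS.png

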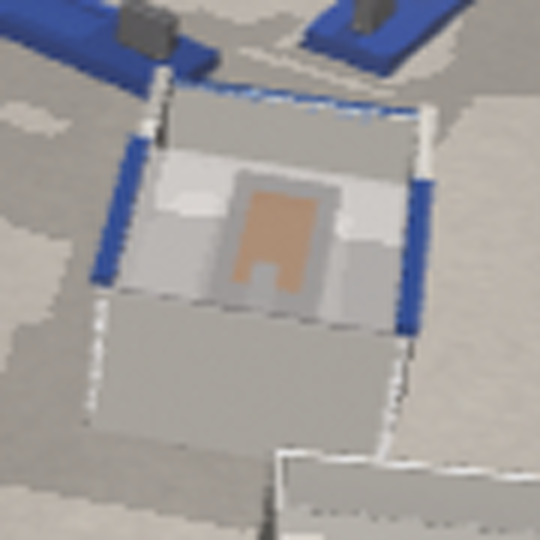

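The crop shows an amber window in a black frame on the bin floor, with the plain end at crop (214,440) and the grip under the cover. Next, poses.

```bash
python3 - <<'E'
from h import *
f=load('top0')
def P(x,y,c0,r0,z,s=5.4): return px(f,c0+(x+.5)/s-.5,r0+(y+.5)/s-.5,z)
def show(n,L): 
    for l in L: print(n,np.round(P(*l),1))
show('cover RL RR FR FL',[(130,68,190,135,84),(357,95,190,135,84),(330,287,190,135,84),(103,258,190,135,84)])
show('front wall L R',[(88,460,190,135,50),(310,490,190,135,50)])
show('plate fl fr, bl br',[(175,435,190,135,16),(250,444,190,135,16),(194,275,190,135,16),(278,283,190,135,16)])
show('lb shelf FL FR',[(78,508,350,130,44),(297,535,350,130,44)])
show('lb lip/deck front L R ',[(88,420,350,130,50),(312,445,350,130,50)])
show('lip rear? L R',[(155,385,350,130,50),(248,395,350,130,50),(155,418,350,130,50),(248,432,350,130,50)])
show('deck left rear',[(125,85,350,130,50)])
show('hood top FL FR RR RL',[(140,238,350,130,145),(327,262,350,130,145),(350,78,350,130,145),(175,55,350,130,145)])
show('spare etc', [])
for n,u,v,z in [('tin',331,235,70),('jarA',297,219,85),('jarB',311,157,85),('lampbarN',164,247,24),('lampbarF',168,170,24),('meter',326,129,26),('blue1a',264,262,12),('blue2',204,282,12),('spare',468,222,12)]:
    print(n,np.round(px(f,u,v,z),1))
# depth heights
for u,v in [(225,190),(231,200),(245,205),(215,205),(228,216),(385,215),(388,190),(372,190),(405,190),(387,180),(390,203)]: print((u,v),np.round(px(f,u,v),1))
E
```

```text
cover RL RR FR FL [730.1 335.7  84. ]
cover RL RR FR FL [713.9 199.5  84. ]
cover RL RR FR FL [597.3 213.4  84. ]
cover RL RR FR FL [614.4 348.1  84. ]
front wall L R [497.3 361.3  50. ]
front wall L R [479.4 227.8  50. ]
plate fl fr, bl br [516.  316.6  16. ]
plate fl fr, bl br [510.5 270.3  16. ]
plate fl fr, bl br [616.1 307.6  16. ]
plate fl fr, bl br [611.2 255.4  16. ]
lb shelf FL FR [ 485.7 -153.3   44. ]
lb shelf FL FR [ 469.4 -285.9   44. ]
lb lip/deck front L R  [ 538.7 -159.4   50. ]
lb lip/deck front L R  [ 523.6 -295.2   50. ]
lip rear? L R [ 560.1 -200.5   50. ]
lip rear? L R [ 554.1 -257.    50. ]
lip rear? L R [ 539.9 -200.1   50. ]
lip rear? L R [ 531.5 -256.5   50. ]
deck left rear [ 747.2 -185.2   50. ]
hood top FL FR RR RL [ 631.9 -179.   145. ]
hood top FL FR RR RL [ 618.2 -285.9  145. ]
hood top FL FR RR RL [ 726.2 -302.2  145. ]
hood top FL FR RR RL [ 739.5 -201.1  145. ]
tin [447.  -43.9  70. ]
jarA [496.8  64.5  85. ]
jarB [698.3  20.5  85. ]
lampbarN [410.2 501.3  24. ]
lampbarF [667.  499.6  24. ]
meter [810.1 -30.1  26. ]
blue1a [361.4 175.   12. ]
blue2 [296.5 370.   12. ]
spare [ 494.3 -506.7   12. ]
(225, 190) [600.7 308.8  17. ]
(231, 200) [567.6 288.8  11.8]
(245, 205) [551.8 242.9   3.3]
(215, 205) [ 363.4   14.6 1476.1]
(228, 216) [513.1 296.4  17.1]
(385, 215) [ 513.9 -222.    47.3]
(388, 190) [ 598.1 -234.9   39.6]
(372, 190) [ 596.2 -180.2   50.7]
(405, 190) [ 596.3 -289.    51.4]
(387, 180) [ 631.3 -231.8   42.4]
(390, 203) [ 554.9 -241.1   37.2]
```

```bash
cat >> h.py <<'E'
from scipy.spatial.transform import Rotation as Ro
def pose(s=None):
    s=s or robot.get_state(); return np.array(s['tool_pos']),Ro.from_euler('xyz',s['eef_rot'],degrees=True).as_matrix()
def down(yaw,sgn=1):
    "tool x down, tool y = sgn * (y axis of frame at yaw)"
    a=np.radians(yaw); x=np.array([0,0,-1.]); y=sgn*np.array([-np.sin(a),np.cos(a),0]); return np.c_[x,y,np.cross(x,y)]
def delta(p,R):
    p0,R0=pose(); d=R0.T@(np.array(p)-p0)/1000; w=np.degrees(Ro.from_matrix(R0.T@R).as_rotvec())
    print('d',np.round(d,4),'a',np.round(w,2)); return d,w
def st():
    s=robot.get_state(); p,R=pose(s)
    print('t%.2f'%s['clock'],'p',np.round(p,1),'x',np.round(R[:,0],3),'y',np.round(R[:,1],3),'j',np.round(s['joint_positions'],1),'F',np.round(s['ft_force'],1),'w%.3f'%s['width'])
E
python3 - <<'E'
from h import *
st()
for s in(1,-1): delta([527,292,120],down(-7,s))
E
```

```text
t0.10 p [221.5 475.7 217.9] x [-0.001 -0.001 -1.   ] y [ 0.422  0.907 -0.001] j [ 52.2  18.   85.8   0.   76.3 -12.8] F [1.6 0.3 0.3] w0.994
d [ 0.0979 -0.0375  0.3546] a [-17.97  -0.02   0.06]
d [ 0.0979 -0.0375  0.3546] a [1.6203e+02 9.0000e-02 3.0000e-02]
```

```bash
python3 -m creep '[{"dx":0,"dy":-0.019,"dz":0.177,"ax":-9,"gripper":46},{"dx":0,"dy":-0.019,"dz":0.177,"ax":-9,"gripper":46},{"dx":0,"dy":-0.019,"dz":0.177,"ax":-9,"gripper":46},{"dx":0,"dy":-0.019,"dz":0.177,"ax":-9,"gripper":46},{"dx":0,"dy":-0.019,"dz":0.177,"ax":-9,"gripper":46}]' 10
python3 - <<'E'
from h import *
st(); delta([527,292,120],down(-7))
E
```

```text
t0.10 p [221.5 475.7 217.9] x [-0.001 -0.001 -1.   ] y [ 0.422  0.907 -0.001] j [ 52.2  18.   85.8   0.   76.3 -12.8] F [1.6 0.3 0.3] w0.994
d [ 0.0979 -0.0375  0.3546] a [-17.97  -0.02   0.06]invalid input
```

```bash
python3 -m creep '[{"dx":0,"dy":-0.019,"dz":0.177,"ax":-9,"ay":0,"az":0,"gripper":46},{"dx":0,"dy":-0.019,"dz":0.177,"ax":-9,"ay":0,"az":0,"gripper":46},{"dx":0,"dy":-0.019,"dz":0.177,"ax":-9,"ay":0,"az":0,"gripper":46},{"dx":0,"dy":-0.019,"dz":0.177,"ax":-9,"ay":0,"az":0,"gripper":46},{"dx":0,"dy":-0.019,"dz":0.177,"ax":-9,"ay":0,"az":0,"gripper":46}]' 10
python3 - <<'E'
from h import *
st(); delta([527,292,120],down(-7))
E
```

```text
clock: 0.52
tool_pos: [377.3, 381.1, 217.4]
eef_rot: [-88.4, 89.9, -104.6]
ft_force: [-0.8, -0.2, 0.3]
width: 0.818
t0.52 p [377.3 381.1 217.4] x [-0.    -0.002 -1.   ] y [ 0.278  0.961 -0.002] j [ 32.8  19.5  83.9  -0.1  76.8 -41. ] F [-0.8 -0.2  0.3] w0.818
d [ 0.0975 -0.0437  0.1685] a [-9.16 -0.01  0.11]
```

```bash
python3 -m creep '[{"dx":0.06,"dy":-0.044,"dz":0.1685,"ax":-9.2,"ay":0,"az":0,"gripper":46},{"dx":0.06,"dy":-0.044,"dz":0.1685,"ax":-9.2,"ay":0,"az":0,"gripper":46},{"dx":0.06,"dy":-0.044,"dz":0.1685,"ax":-9.2,"ay":0,"az":0,"gripper":46},{"dx":0.06,"dy":-0.044,"dz":0.1685,"ax":-9.2,"ay":0,"az":0,"gripper":46},{"dx":0.0975,"dy":-0.044,"dz":0.1685,"ax":-9.2,"ay":0,"az":0,"gripper":46}]'
python3 - <<'E'
from h import *
st(); delta([527,292,7],down(-7))
f=grab('top','t1'); f=grab('scene','s1'); crop('s1',350,510,160,290,5,'s1c'); crop('t1',170,290,130,250,5,'t1c')
E
```

```text
clock: 0.93
tool_pos: [528.8, 291.6, 130.1]
eef_rot: [6.6, 89.6, -0.5]
ft_force: [0.8, 1.0, 0.8]
width: 0.82
t0.93 p [528.8 291.6 130.1] x [ 0.007 -0.    -1.   ] y [0.124 0.992 0.001] j [ 17.8  31.9  78.6  -0.1  69.1 -65. ] F [0.8 1.  0.8] w0.820
d [ 1.231e-01  1.000e-04 -2.700e-03] a [-0.11  0.41 -0.05]
```

View pics/s1c.png

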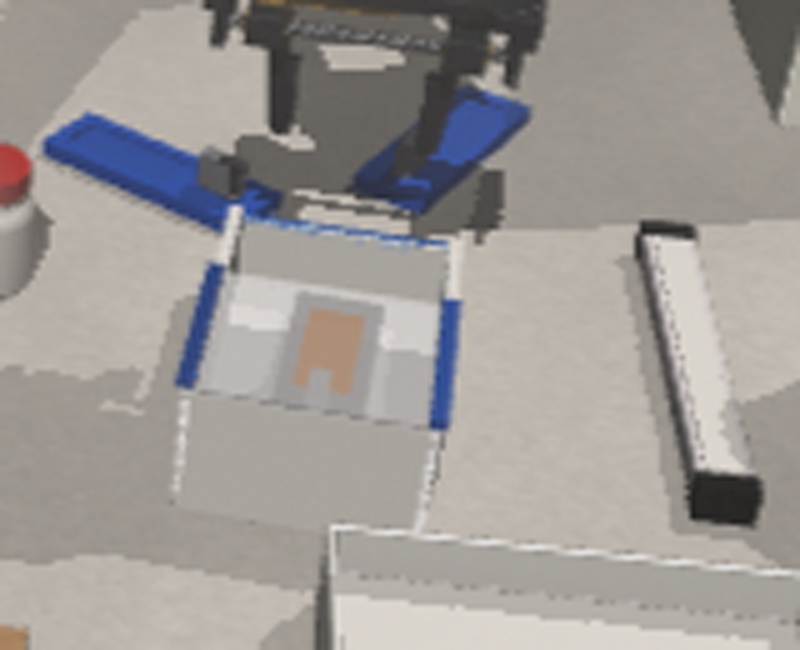

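View pics/t1c.png

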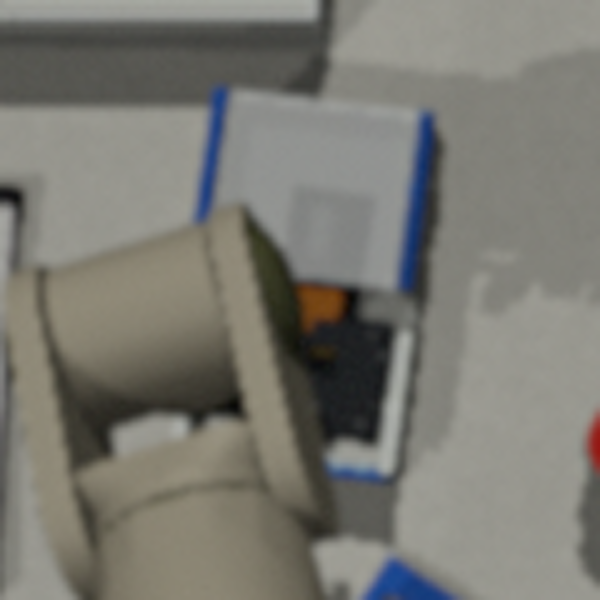

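```bash
python3 - <<'E'
from h import *
f=load('s1')
for n,x,y,z in [('plain L(img)',297,292,16),('plain R',384,305,16),('rear L',272,402,16),('rear R',369,415,16),('cover FL',218,262,84),('FR',452,300,84),('win',308,310,16),('win',366,316,16)]:
    print(n,np.round(px(f,350+(x+.5)/5-.5,160+(y+.5)/5-.5,z),1))
E
```

```text
plain L(img) [513.8 271.1  16. ]
plain R [519.6 324.7  16. ]
rear L [631.1 256.1  16. ]
rear R [634.5 311.8  16. ]
cover FL [590.6 217.8  84. ]
FR [608.6 350.9  84. ]
win [532.7 277.7  16. ]
win [533.5 313.2  16. ]
```

```bash
python3 -m creep '[{"dx":0.04,"dy":0.0025,"dz":-0.001,"ax":0,"ay":0.4,"az":0,"gripper":46},{"dx":0.08,"dy":0.0025,"dz":-0.001,"ax":0,"ay":0.4,"az":0,"gripper":46},{"dx":0.105,"dy":0.0025,"dz":-0.001,"ax":0,"ay":0.4,"az":0,"gripper":46},{"dx":0.12,"dy":0.0025,"dz":-0.001,"ax":0,"ay":0.4,"az":0,"gripper":46},{"dx":0.123,"dy":0.0025,"dz":-0.001,"ax":0,"ay":0.4,"az":0,"gripper":46}]'
python3 - <<'E'
from h import *
st(); delta([529,294,7],down(-7))
f=grab('top','t2'); f=grab('scene','s2'); crop('s2',350,510,160,290,5,'s2c')
E
```

```text
clock: 1.45
tool_pos: [519.5, 293.0, -3.2]
eef_rot: [-157.9, 88.8, -165.0]
ft_force: [-0.9, 0.1, 1.1]
width: 0.818
t1.45 p [519.5 293.   -3.2] x [-0.021 -0.006 -1.   ] y [ 0.124  0.992 -0.008] j [ 18.1  41.6  84.3   0.1  55.4 -64.8] F [-0.9  0.1  1.1] w0.818
d [-0.0104  0.0021  0.0091] a [-0.12 -1.14  0.46]
```

View pics/s2c.png

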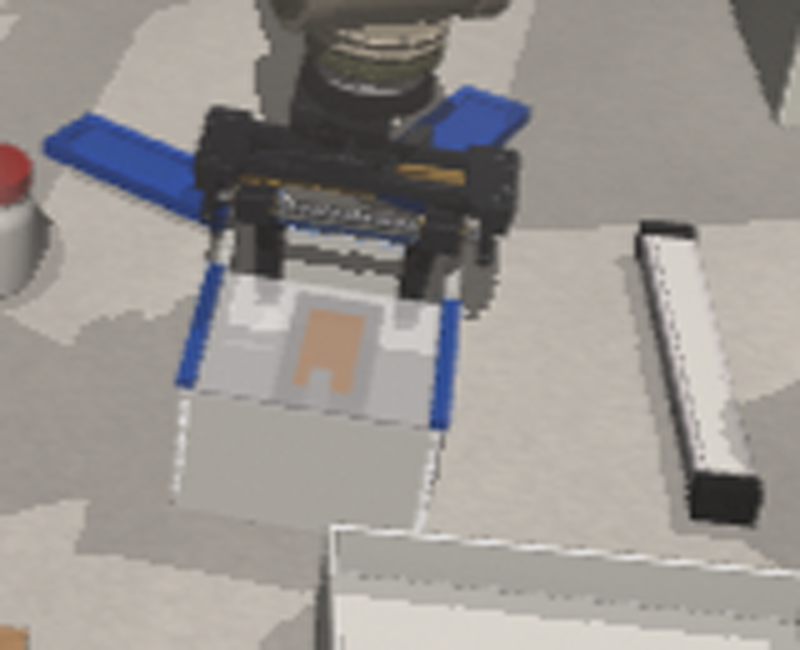

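```bash
python3 - <<'E'
from h import *
st(); delta([529,294,8],down(-7)); print(robot.get_state()['qd'])
E
```

```text
t1.55 p [ 5.214e+02  2.934e+02 -4.000e-01] x [-0.016 -0.004 -1.   ] y [ 0.124  0.992 -0.006] j [ 18.1  41.4  84.1   0.1  55.4 -64.8] F [0.2 0.1 0. ] w0.814
d [-0.0085  0.0015  0.0074] a [-0.13 -0.89  0.35]
[-0.30342816 -1.60921978 -1.20094255 -0.02350814  0.39978235 -0.09357522]
```

```bash
python3 -m creep '[{"dx":-0.0085,"dy":0.0015,"dz":0.0075,"ax":0,"ay":-0.9,"az":0.3,"gripper":46},{"dx":-0.0085,"dy":0.0015,"dz":0.0075,"ax":0,"ay":-0.9,"az":0.3,"gripper":46},{"dx":-0.0085,"dy":0.0015,"dz":0.0075,"ax":0,"ay":-0.9,"az":0.3,"gripper":46}]'
python3 - <<'E'
from h import *
st(); delta([529,294,7],down(-7)); print(robot.get_state()['qd'])
E
```

```text
clock: 1.8
tool_pos: [530.4, 294.5, 10.3]
eef_rot: [12.9, 89.8, 5.7]
ft_force: [0.4, -0.1, -0.6]
width: 0.82
t1.80 p [530.4 294.5  10.3] x [ 0.004  0.    -1.   ] y [0.124 0.992 0.001] j [ 18.   40.8  83.2  -0.1  55.7 -64.8] F [ 0.4 -0.1 -0.6] w0.820
d [ 0.0033 -0.0007 -0.0013] a [-0.12  0.23 -0.05]
[-0.1629041   0.98883426  1.29429668  0.11539202 -0.17431355  0.01984974]
```

```bash
python3 -m creep '[{"dx":0.003,"dy":0,"dz":-0.001,"ax":0,"ay":0.2,"az":0,"gripper":80},{"dx":0.003,"dy":0,"dz":-0.001,"ax":0,"ay":0.2,"az":0,"gripper":90},{"dx":0.003,"dy":0,"dz":-0.001,"ax":0,"ay":0.2,"az":0,"gripper":110},{"dx":0.003,"dy":0,"dz":-0.001,"ax":0,"ay":0.2,"az":0,"gripper":150},{"dx":0.003,"dy":0,"dz":-0.001,"ax":0,"ay":0.2,"az":0,"gripper":150}]' 50
python3 - <<'E'
from h import *
st();  print(robot.get_state()['qd'])
f=grab('scene','s3'); crop('s3',350,510,160,290,5,'s3c')
E
```

```text
clock: 2.22
tool_pos: [529.3, 294.6, 7.2]
eef_rot: [72.7, 90.0, 65.5]
ft_force: [-0.7, -0.5, -1.1]
width: 0.466
t2.22 p [529.3 294.6   7.2] x [ 0.     0.001 -1.   ] y [0.124 0.992 0.001] j [ 18.   41.1  83.3   0.   55.6 -64.9] F [-0.7 -0.5 -1.1] w0.466
[-0.07566926  0.04407827 -0.01979972  0.03315833 -0.0718     -0.08935889]
```

View pics/s3c.png

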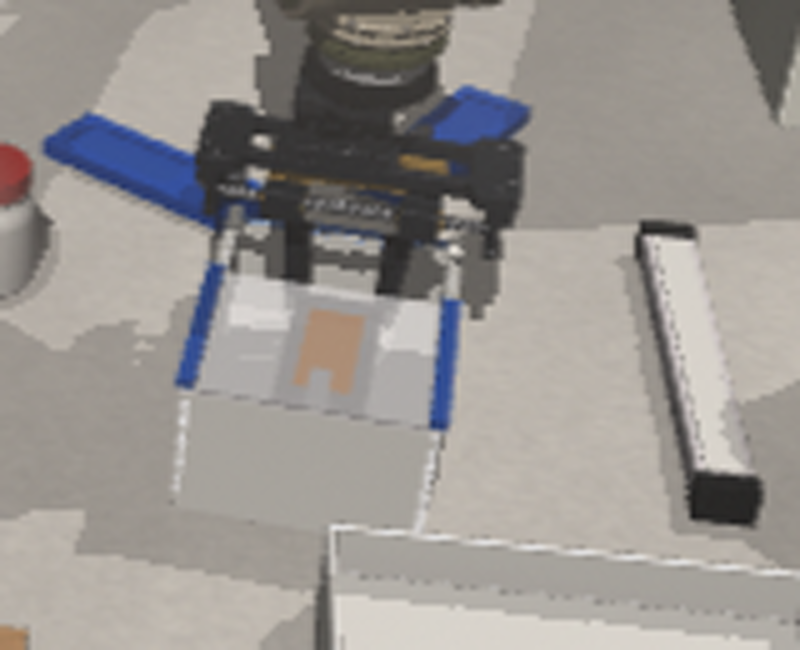

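```bash
python3 -m creep '[{"dx":0,"dy":0,"dz":0,"ax":0,"ay":0,"az":0,"gripper":150},{"dx":0,"dy":0,"dz":0,"ax":0,"ay":0,"az":0,"gripper":150}]'
python3 - <<'E'
from h import *
f=grab('top','t3'); crop('t3',170,290,130,250,5,'t3c');st()
f=load('s3')
p,R=pose()
print(proj(f,p),proj(f,p+R[:,1]*20),proj(f,p-R[:,1]*20), proj(f,[605,281,80]))
E
```

```text
clock: 2.43
tool_pos: [529.3, 294.6, 7.1]
eef_rot: [82.7, 90.0, 75.5]
ft_force: [0.8, 0.2, 0.6]
width: 0.408
t2.48 p [529.3 294.6   7.2] x [ 0.     0.001 -1.   ] y [0.124 0.992 0.001] j [ 18.   41.1  83.3   0.   55.6 -64.9] F [ 1.1 -0.8  0.5] w0.415
[416.35318073 223.80082335] [422.8413937  224.84325907] [409.91167326 222.76589162] [414.9705473  217.82323999]
```

View pics/t3c.png

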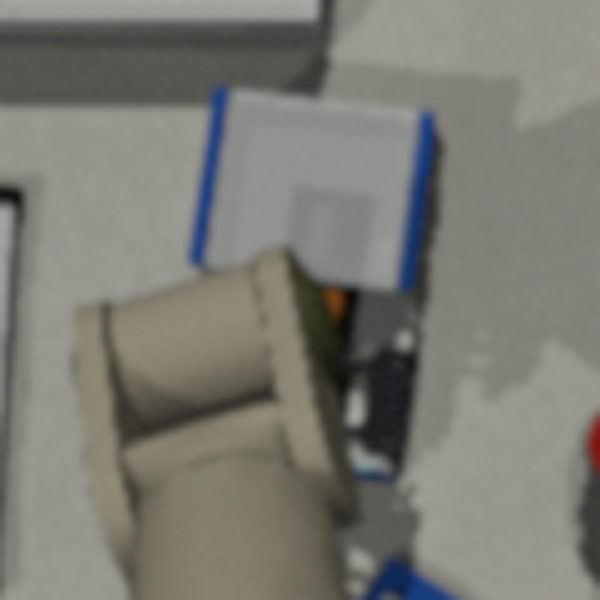

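```bash
python3 - <<'E'
from h import *
for t in('s2','s3'):
    p=load(t)['pixels'][195:250,385:450,::-1]; p=cv2.convertScaleAbs(p,alpha=1.6,beta=-120)
    cv2.imwrite(f'pics/{t}e.png',cv2.resize(p,None,fx=9,fy=9,interpolation=cv2.INTER_CUBIC))
f=load('s2')
for x,y,z in [(520,293,-2)]:
    for o in(-50,-36,36,50): print(o,(proj(f,[x+.124*o,y+.992*o,z])-[385,195])*9)
f=load('s3')
for o in(-32,-18,18,32): print(o,(proj(f,[529.3+.124*o,294.6+.992*o,7])-[385,195])*9)
a=cv2.imread('pics/s2e.png');b=cv2.imread('pics/s3e.png');cv2.imwrite('pics/se.png',np.hstack([a,b])[:, :][::1][:,:] if 0 else cv2.resize(np.hstack([a,b]),(800,339)))
E
```

```text
-50 [131.37788228 241.73111236]
-36 [171.07041126 248.15243622]
36 [378.3586711  281.68683382]
50 [419.28929785 288.30845297]
-32 [189.62085613 244.58262389]
-18 [229.96579499 251.09296186]
18 [334.64811369 267.98522377]
32 [375.72699008 274.61399497]
```

View pics/s3e.png

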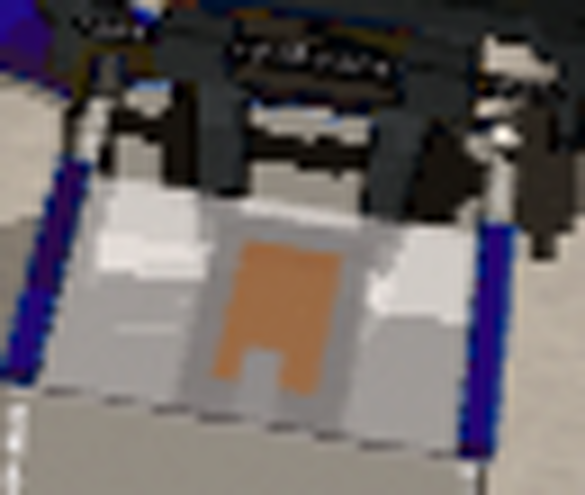

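View pics/s2e.png

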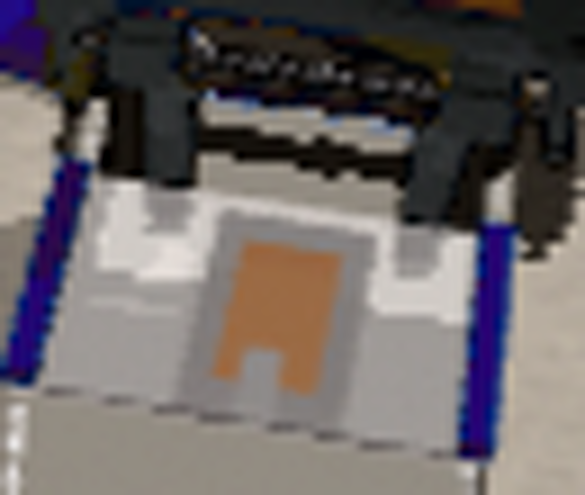

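```bash
python3 - <<'E'
from h import *
o=[]
for t in('s1','s2','s3'):
    p=load(t)['pixels'][208:236,398:436,::-1]; p=cv2.convertScaleAbs(p,alpha=1.8,beta=-170)
    o.append(cv2.resize(p,None,fx=14,fy=14,interpolation=cv2.INTER_NEAREST)[:, :])
o=[cv2.resize(x,None,fx=.5,fy=.72) for x in o]
cv2.imwrite('pics/se.png',np.hstack(o))
f=load('s3')
for u,v in [(418,230),(418,224),(410,220),(428,226),(405,232),(410,215),(427,217)]: print(u,v,np.round(px(f,u,v),1))
E
```

```text
418 230 [672.3 287.5  85.8]
418 224 [640.4 288.4  83.8]
410 220 [627.6 266.   86.3]
428 226 [645.4 315.9  83.5]
405 232 [684.5 252.4  83.8]
410 215 [537.8 271.1  43.6]
427 217 [542.4 322.   44.9]
```

View pics/se.png

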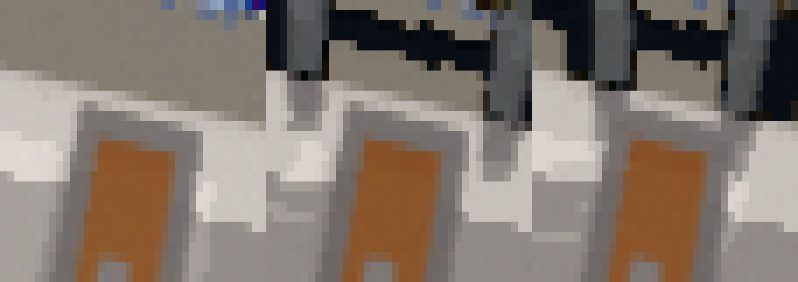

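```bash
python3 -m creep '[{"dx":0.002,"dy":0,"dz":0,"ax":0,"ay":0,"az":0,"gripper":150},{"dx":0.003,"dy":0,"dz":0,"ax":0,"ay":0,"az":0,"gripper":150},{"dx":0.003,"dy":0,"dz":0,"ax":0,"ay":0,"az":0,"gripper":150}]'; python3 -m creep '[{"dx":0.002,"dy":0,"dz":0,"ax":0,"ay":0,"az":0,"gripper":150},{"dx":0.003,"dy":0,"dz":0,"ax":0,"ay":0,"az":0,"gripper":150},{"dx":0.003,"dy":0,"dz":0,"ax":0,"ay":0,"az":0,"gripper":150}]'
```

```text
clock: 2.73
tool_pos: [529.2, 294.5, 3.8]
eef_rot: [122.2, 90.0, 115.1]
ft_force: [-0.5, -0.0, -0.4]
width: 0.41
clock: 2.98
tool_pos: [529.0, 294.5, 0.4]
eef_rot: [161.2, 89.9, 154.0]
ft_force: [-0.0, 0.2, -0.5]
width: 0.411
```

```bash
python3 -m creep '[{"dx":0.002,"dy":0,"dz":0,"ax":0,"ay":0,"az":0,"gripper":150},{"dx":0.003,"dy":0,"dz":0,"ax":0,"ay":0,"az":0,"gripper":150},{"dx":0.003,"dy":0,"dz":0,"ax":0,"ay":0,"az":0,"gripper":150}]'; 
python3 - <<'E'
from h import *
st(); f=grab('scene','s4')
o=[]
p=f['pixels'][180:240,385:450,::-1]
cv2.imwrite('pics/s4c.png',cv2.resize(p,None,fx=9,fy=9,interpolation=cv2.INTER_CUBIC))
E
```

```text
clock: 3.23
tool_pos: [528.8, 294.4, -2.9]
eef_rot: [176.6, 89.9, 169.5]
ft_force: [-0.2, -0.0, 0.2]
width: 0.408
t3.23 p [528.8 294.4  -2.9] x [-0.001  0.    -1.   ] y [0.124 0.992 0.   ] j [ 18.   41.9  83.6   0.   54.6 -64.9] F [-0.2 -0.   0.2] w0.408
```

View pics/s4c.png

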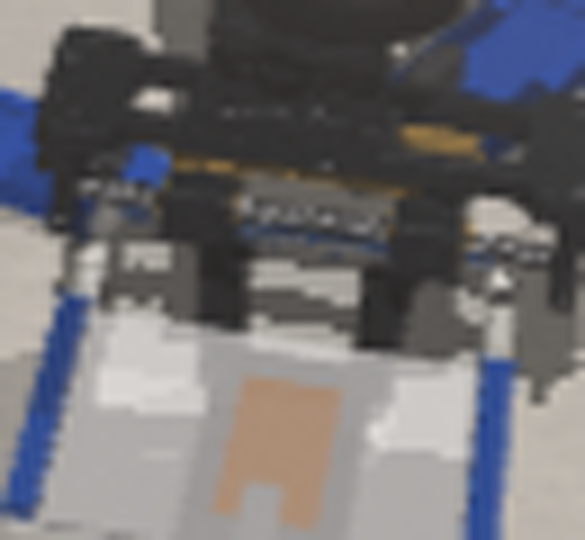

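```bash
python3 - <<'E'
from h import *
f=load('s4')
for x,y in [(220,90),(290,130),(330,150),(300,170),(185,180),(185,200),(185,225),(220,240),(220,280),(220,310),(380,260),(380,330),(430,200),(430,240),(290,210)]:
    u=385+x/9-.5;v=180+y/9-.5; print((x,y),np.round(px(f,u,v),1))
E
```

```text
(220, 90) [543.9 258.1 137.3]
(290, 130) [552.6 281.4 129.5]
(330, 150) [555.6 294.7 124.9]
(300, 170) [554.6 286.1 115.7]
(185, 180) [554.1 249.7 107.9]
(185, 200) [559.9 250.2 103.8]
(185, 225) [556.4 251.3  91.9]
(220, 240) [560.6 263.   89.8]
(220, 280) [542.6 265.9  62.4]
(220, 310) [537.2 267.6  46.7]
(380, 260) [498.7 322.5  47.9]
(380, 330) [545.4 320.4  49.8]
(430, 200) [551.1 329.2 106.3]
(430, 240) [567.8 329.  101.4]
(290, 210) [552.7 284.9  98.9]
```

```bash
python3 - <<'E'
from h import *
f=load('scene0'); print(proj(f,[221.5,475.7,218]))
p=f['pixels'][70:130,440:530,::-1]
cv2.imwrite('pics/s0g.png',cv2.resize(p,None,fx=8,fy=8,interpolation=cv2.INTER_CUBIC))
E
```

```text
[475.86760058 126.39361815]
```

View pics/s0g.png

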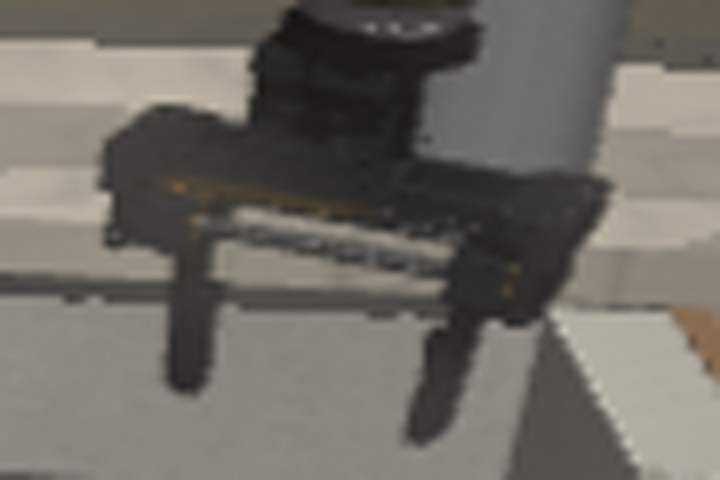

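```bash
python3 - <<'E'
from h import *
f=load('scene0')
for x,y in [(190,384),(186,375),(190,340),(420,435),(428,425),(440,395)]:
    print(np.round(px(f,440+x/8-.5,70+y/8-.5),1))
for t in('scene0','top0'):
  f=load(t)
  for u,v in ([(300,110),(200,150),(300,175),(450,240),(260,150)] if t[0]=='s' else [(300,300),(400,330),(440,130),(270,220),(500,280),(340,200)]):
    print(t,u,v,np.round(px(f,u,v),1))
E
```

```text
[209.1 431.3 242.4]
[209.  429.  246.3]
[205.3 428.7 260.5]
[250.2 519.1 241.5]
[253.4 520.6 247.2]
[257.3 521.7 261.8]
scene0 300 110 [-487.3 -293.4  -29. ]
scene0 200 150 [ 117.3 -596.8   -1.1]
scene0 300 175 [ 271.1 -132.     3. ]
scene0 450 240 [592.  392.5   3.1]
scene0 260 150 [ 7.880e+01 -3.453e+02 -2.000e-01]
top0 300 300 [237.   56.2  -4.2]
top0 400 330 [ 140.  -272.3   -3.5]
top0 440 130 [ 786.  -397.9   98.4]
top0 270 220 [501.9 158.8  -4.5]
top0 500 280 [ 301.9 -607.7    4.2]
top0 340 200 [570.5 -78.1  -4.2]
```

```bash
python3 -m creep '[{"dx":0.001,"dy":0,"dz":0,"ax":0,"ay":0,"az":0,"gripper":150},{"dx":0.002,"dy":0,"dz":0,"ax":0,"ay":0,"az":0,"gripper":150},{"dx":0.002,"dy":0,"dz":0,"ax":0,"ay":0,"az":0,"gripper":150}]'; python3 -m creep '[{"dx":0.001,"dy":0,"dz":0,"ax":0,"ay":0,"az":0,"gripper":150},{"dx":0.002,"dy":0,"dz":0,"ax":0,"ay":0,"az":0,"gripper":150},{"dx":0.002,"dy":0,"dz":0,"ax":0,"ay":0,"az":0,"gripper":150}]'
```

```text
clock: 3.53
tool_pos: [529.0, 294.5, -3.9]
eef_rot: [162.1, 90.0, 155.0]
ft_force: [-3.0, -0.7, 7.7]
width: 0.411
clock: 3.78
tool_pos: [529.1, 294.5, -3.9]
eef_rot: [174.6, 90.0, 167.5]
ft_force: [-8.7, -5.1, 19.4]
width: 0.414
```

```bash
python3 -m creep '[{"dx":-0.012,"dy":0,"dz":0,"ax":0,"ay":0,"az":0,"gripper":46},{"dx":-0.012,"dy":0,"dz":0,"ax":0,"ay":0,"az":0,"gripper":46},{"dx":-0.012,"dy":0,"dz":0,"ax":0,"ay":0,"az":0,"gripper":46},{"dx":-0.012,"dy":0,"dz":0,"ax":0,"ay":0,"az":0,"gripper":46},{"dx":-0.012,"dy":0,"dz":0,"ax":0,"ay":0,"az":0,"gripper":46}]' 10; python3 - <<'E'
from h import *
st();delta([529,293.5,-13],down(-7))
E
```

```text
clock: 4.2
tool_pos: [528.8, 294.4, 7.3]
eef_rot: [-163.8, 89.9, -170.9]
ft_force: [0.1, 0.1, -0.2]
width: 0.762
t4.20 p [528.8 294.4   7.3] x [-0.001 -0.    -1.   ] y [ 0.124  0.992 -0.   ] j [ 18.   41.1  83.3   0.   55.7 -64.9] F [ 0.1  0.1 -0.2] w0.762
d [ 0.0203 -0.0008  0.0004] a [-0.1  -0.08  0.02]
```

```bash
python3 -m creep '[{"dx":0,"dy":-0.001,"dz":0,"ax":0,"ay":0,"az":0,"gripper":46},{"dx":0.005,"dy":-0.001,"dz":0,"ax":0,"ay":0,"az":0,"gripper":46},{"dx":0.01,"dy":-0.001,"dz":0,"ax":0,"ay":0,"az":0,"gripper":46},{"dx":0.014,"dy":-0.001,"dz":0,"ax":0,"ay":0,"az":0,"gripper":46},{"dx":0.014,"dy":-0.001,"dz":0,"ax":0,"ay":0,"az":0,"gripper":46}]'; python3 -m creep '[{"dx":0.003,"dy":0,"dz":0,"ax":0,"ay":0,"az":0,"gripper":46},{"dx":0.005,"dy":0,"dz":0,"ax":0,"ay":0,"az":0,"gripper":46},{"dx":0.005,"dy":0,"dz":0,"ax":0,"ay":0,"az":0,"gripper":46}]'; python3 - <<'E'
from h import *
st();delta([529,293.5,-13],down(-7))
E
```

```text
clock: 4.62
tool_pos: [528.0, 293.1, -8.0]
eef_rot: [-158.8, 89.8, -165.9]
ft_force: [0.8, -0.4, 0.4]
width: 0.82
clock: 4.87
tool_pos: [527.7, 293.1, -13.6]
eef_rot: [-158.1, 89.8, -165.2]
ft_force: [-0.2, -0.0, -0.4]
width: 0.822
t4.87 p [527.7 293.1 -13.6] x [-0.004 -0.001 -1.   ] y [ 0.124  0.992 -0.002] j [ 17.9  42.8  83.9   0.   53.5 -65. ] F [-0.2 -0.  -0.4] w0.822
d [-0.0006  0.0006  0.0013] a [-0.1  -0.23  0.09]
```

Now close on the plate's sides.

```bash
python3 -m creep '[{"dx":0,"dy":0,"dz":0.001,"ax":0,"ay":0,"az":0,"gripper":70},{"dx":0,"dy":0,"dz":0.001,"ax":0,"ay":0,"az":0,"gripper":85},{"dx":0,"dy":0,"dz":0.001,"ax":0,"ay":0,"az":0,"gripper":100},{"dx":0,"dy":0,"dz":0.001,"ax":0,"ay":0,"az":0,"gripper":120},{"dx":0,"dy":0,"dz":0.001,"ax":0,"ay":0,"az":0,"gripper":160}]' 50;  python3 -m creep '[{"dx":0,"dy":0,"dz":0,"ax":0,"ay":0,"az":0,"gripper":200},{"dx":0,"dy":0,"dz":0,"ax":0,"ay":0,"az":0,"gripper":200}]' 55; python3 - <<'E'
from h import *
st()
E
```

```text
clock: 5.28
tool_pos: [528.8, 293.0, -13.4]
eef_rot: [-158.9, 89.8, -166.0]
ft_force: [-0.1, 0.8, 0.4]
width: 0.606
clock: 5.45
tool_pos: [528.8, 293.0, -13.4]
eef_rot: [-158.7, 89.8, -165.8]
ft_force: [0.2, -0.5, -0.6]
width: 0.604
t5.45 p [528.8 293.  -13.4] x [-0.004 -0.001 -1.   ] y [ 0.124  0.992 -0.001] j [ 17.9  42.8  83.8   0.   53.6 -65. ] F [ 0.2 -0.5 -0.6] w0.604
```

```bash
python3 - <<'E'
import numpy as np
s,h=150,-17.4
for th,xr,zr in [(4,0,1),(8,0,2),(12,0,3),(16,-4,4),(20,-8,5),(24,-14,5),(28,-22,5),(28,-45,5),(28,-75,5)]:
    a=np.radians(th); x=-s*np.cos(a)+h*np.sin(a)+s+xr; z=s*np.sin(a)+h*np.cos(a)-h+zr
    print(th,'dx %.4f dz %.4f'%(-z/1000,x/1000), 'fin top z',4+zr+49.5*np.sin(a)+40*np.cos(a),'fin rear top x',71+xr-15.5*np.cos(a)+40*np.sin(a))
E
```

```text
4 dx -0.0115 dz -0.0008 fin top z 48.35550746072717 fin rear top x 58.32801617073773
8 dx -0.0230 dz -0.0010 fin top z 52.49979124718605 fin rear top x 61.217768972908274
12 dx -0.0346 dz -0.0003 fin top z 56.41753272483132 fin rear top x 64.15517982133639
16 dx -0.0460 dz -0.0030 fin top z 60.094516950474215 fin rear top x 63.125937945636025
20 dx -0.0574 dz -0.0049 fin top z 63.517701926056944 fin rear top x 62.11557011084517
24 dx -0.0675 dz -0.0081 fin top z 65.67528213795615 fin rear top x 59.1095111295717
28 dx -0.0775 dz -0.0126 fin top z 67.55674607225868 fin rear top x 54.093174822122265
28 dx -0.0775 dz -0.0356 fin top z 67.55674607225868 fin rear top x 31.093174822122265
28 dx -0.0775 dz -0.0656 fin top z 67.55674607225868 fin rear top x 1.0931748221222648
```

```bash
python3 -m creep '[{"dx":-0.0058,"dy":0,"dz":0,"ax":0,"ay":2,"az":0,"gripper":200},{"dx":-0.0115,"dy":0,"dz":-0.001,"ax":0,"ay":4,"az":0,"gripper":200},{"dx":-0.023,"dy":0,"dz":-0.001,"ax":0,"ay":8,"az":0,"gripper":200},{"dx":-0.0346,"dy":0,"dz":-0.001,"ax":0,"ay":12,"az":0,"gripper":200},{"dx":-0.0346,"dy":0,"dz":-0.001,"ax":0,"ay":12,"az":0,"gripper":200}]' 60; python3 - <<'E'
from h import *
st(); f=grab('scene','s5'); crop('s5',350,510,160,290,5,'s5c')
E
```

```text
clock: 5.87
tool_pos: [530.0, 292.8, 22.6]
eef_rot: [-180.0, 77.8, 172.8]
ft_force: [1.1, 0.2, -1.8]
width: 0.604
t5.87 p [530.  292.8  22.6] x [-0.209  0.026 -0.978] y [ 0.125  0.992 -0.   ] j [ 15.7  45.3  73.5   4.9  72.5 -69. ] F [ 1.1  0.2 -1.8] w0.604
```

View pics/s5c.png

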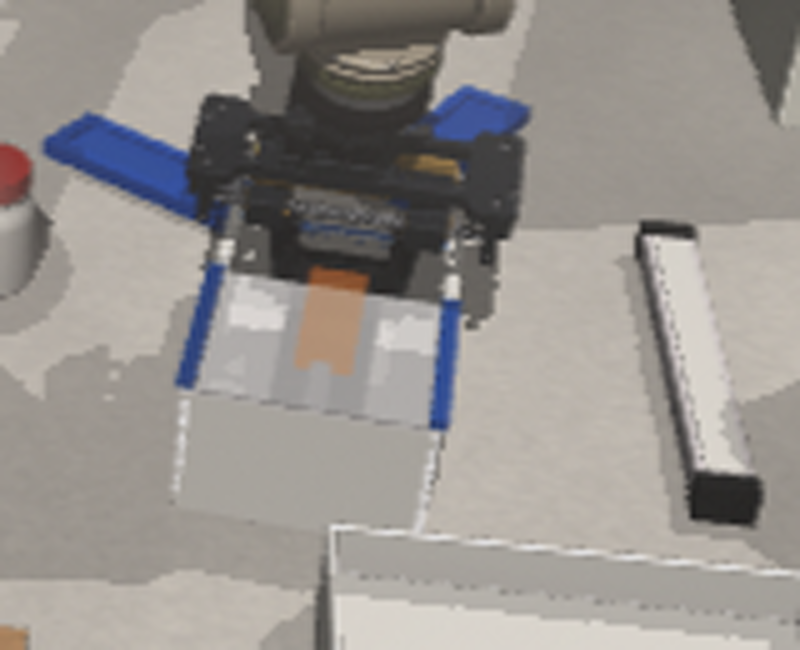

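```bash
cat >> h.py <<'E'
def tilt(th,xr,zr,s=150,h=-17.4,p0=(528.8,293.0,-13.4),yaw=-7):
    a=np.radians(th); x=-s*np.cos(a)+h*np.sin(a)+s+xr; z=s*np.sin(a)+h*np.cos(a)-h+zr
    c,sn=np.cos(np.radians(yaw)),np.sin(np.radians(yaw))
    R=down(yaw)@Ro.from_euler('y',th,degrees=True).as_matrix()
    return np.array(p0)+[x*c,x*sn,z],R
E
python3 - <<'E'
from h import *
for a in [(16,-4,4),(20,-8,5),(24,-14,5),(28,-22,5)]: delta(*tilt(*a))
E
```

```text
d [-0.0105  0.0001 -0.0056] a [-0.17  3.93  0.02]
d [-0.0212  0.0001 -0.0098] a [-0.17  7.93  0.01]
d [-0.0305  0.0001 -0.0151] a [-1.700e-01  1.193e+01  1.000e-02]
d [-0.0393  0.     -0.0216] a [-0.17 15.93 -0.  ]
```

```bash
python3 -m creep '[{"dx":-0.0105,"dy":0,"dz":-0.0055,"ax":0,"ay":4,"az":0,"gripper":200},{"dx":-0.021,"dy":0,"dz":-0.01,"ax":0,"ay":8,"az":0,"gripper":200},{"dx":-0.0305,"dy":0,"dz":-0.015,"ax":0,"ay":12,"az":0,"gripper":200},{"dx":-0.0393,"dy":0,"dz":-0.0216,"ax":0,"ay":16,"az":0,"gripper":200},{"dx":-0.0393,"dy":0,"dz":-0.0216,"ax":0,"ay":16,"az":0,"gripper":200}]'; python3 - <<'E'
from h import *
st(); f=grab('scene','s6'); crop('s6',350,510,160,290,5,'s6c')
for a in [(28,-30,5),(28,-40,5),(28,-55,5),(28,-70,5),(28,-90,5)]: delta(*tilt(*a))
E
```

```text
clock: 6.33
tool_pos: [516.5, 294.3, 63.5]
eef_rot: [-179.8, 61.9, 173.0]
ft_force: [-0.2, -1.0, -1.5]
width: 0.601
t6.33 p [516.5 294.3  63.5] x [-0.467  0.058 -0.882] y [ 0.126  0.992 -0.002] j [ 13.9  49.9  62.    9.7  94.6 -70.4] F [-0.2 -1.  -1.5] w0.601
d [ 0.0026  0.0002 -0.0077] a [-0.22  0.04  0.  ]
d [ 0.0073  0.0001 -0.0165] a [-0.22  0.04  0.  ]
d [ 0.0144  0.0001 -0.0298] a [-0.22  0.04  0.  ]
d [ 0.0214  0.     -0.043 ] a [-0.22  0.04  0.  ]
d [ 0.0308 -0.     -0.0607] a [-0.22  0.04  0.  ]
```

View pics/s6c.png

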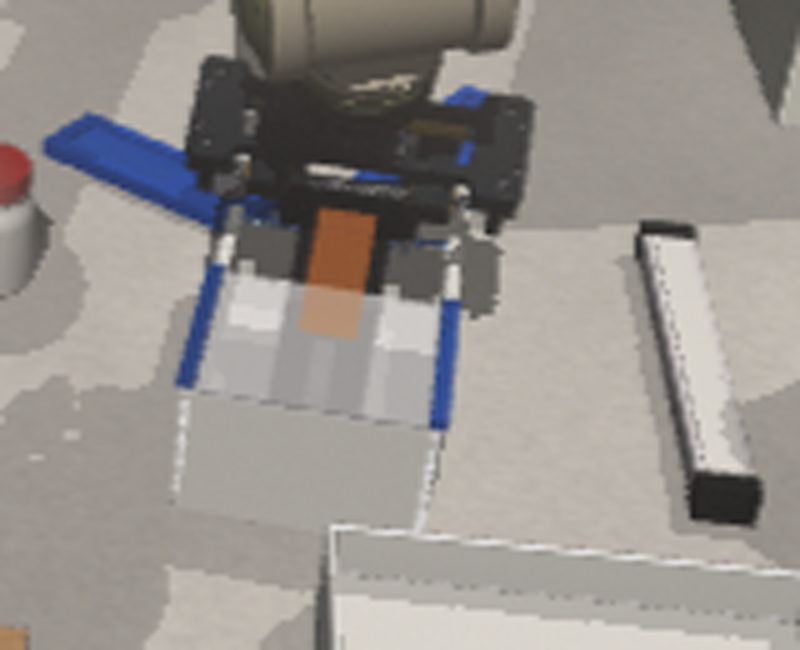

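```bash
python3 -m creep '[{"dx":0.004,"dy":0,"dz":-0.01,"ax":0,"ay":0,"az":0,"gripper":200},{"dx":0.011,"dy":0,"dz":-0.023,"ax":0,"ay":0,"az":0,"gripper":200},{"dx":0.0185,"dy":0,"dz":-0.038,"ax":0,"ay":0,"az":0,"gripper":200},{"dx":0.027,"dy":0,"dz":-0.054,"ax":0,"ay":0,"az":0,"gripper":200},{"dx":0.0308,"dy":0,"dz":-0.0607,"ax":0,"ay":0,"az":0,"gripper":200}]'; python3 - <<'E'
from h import *
st(); f=grab('scene','s7'); crop('s7',350,510,150,290,5,'s7c')
for a in [(28,-95,5),(28,-95,140)]: delta(*tilt(*a))
E
```

```text
clock: 6.8
tool_pos: [446.2, 303.2, 63.2]
eef_rot: [-179.7, 62.1, 173.2]
ft_force: [-0.5, 0.0, -0.7]
width: 0.61
t6.80 p [446.2 303.2  63.2] x [-0.465  0.055 -0.884] y [ 0.124  0.992 -0.003] j [ 16.3  42.7  75.7  10.6  87.6 -69.4] F [-0.5  0.  -0.7] w0.610
d [ 0.0005 -0.0002 -0.0022] a [-0.15  0.05  0.1 ]
d [-0.1187 -0.0006 -0.0654] a [-0.15  0.05  0.1 ]
```

View pics/s7c.png

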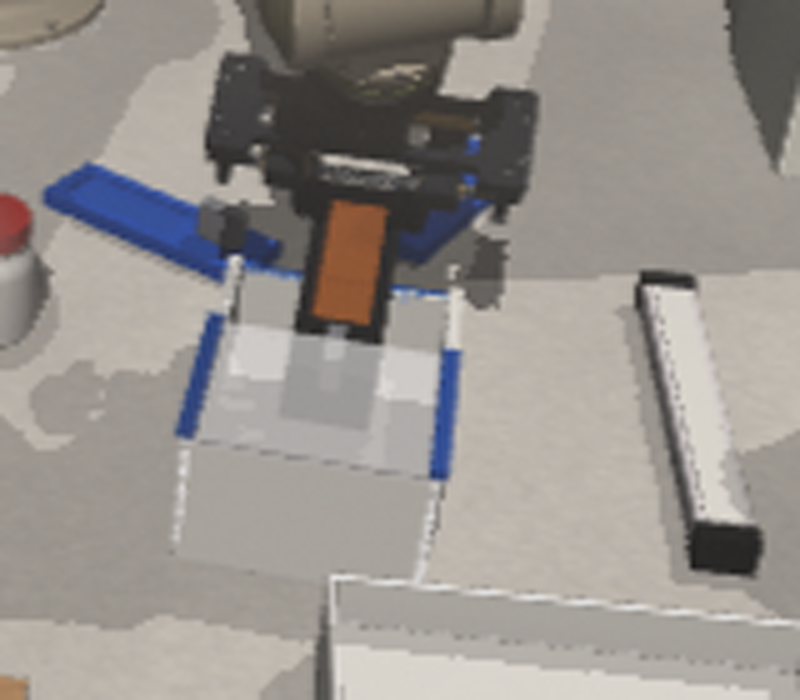

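```bash
python3 -m creep '[{"dx":-0.003,"dy":0,"dz":-0.012,"ax":0,"ay":0,"az":0,"gripper":200},{"dx":-0.015,"dy":0,"dz":-0.025,"ax":0,"ay":0,"az":0,"gripper":200},{"dx":-0.043,"dy":0,"dz":-0.042,"ax":0,"ay":0,"az":0,"gripper":200},{"dx":-0.075,"dy":0,"dz":-0.061,"ax":0,"ay":0,"az":0,"gripper":200},{"dx":-0.105,"dy":0,"dz":-0.078,"ax":0,"ay":0,"az":0,"gripper":200}]'; python3 - <<'E'
from h import *
st(); f=grab('scene','s8'); 
crop('s8',350,510,100,240,5,'s8c')
E
```

```text
clock: 7.27
tool_pos: [426.6, 306.1, 194.0]
eef_rot: [-179.6, 62.2, 173.2]
ft_force: [1.1, -0.3, -1.6]
width: 0.604
t7.27 p [426.6 306.1 194. ] x [-0.464  0.055 -0.884] y [ 0.124  0.992 -0.003] j [ 17.1  32.8  71.9  11.1 100.8 -66.1] F [ 1.1 -0.3 -1.6] w0.604
```

View pics/s8c.png

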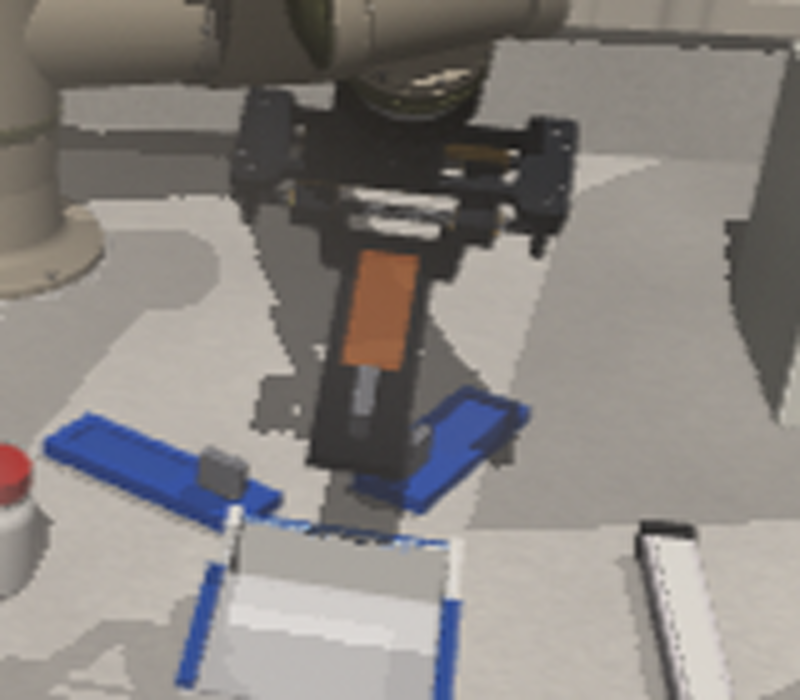

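```bash
python3 - <<'E'
from h import *
delta([420,230,160],down(-20)); delta([420,150,160],down(-30))
E
```

```text
d [ 0.0354 -0.0774  0.0195] a [ 12.69 -27.21   2.99]
d [ 0.0307 -0.1568  0.0282] a [ 22.5  -26.97   5.37]
```

```bash
python3 -m creep '[{"dx":0.007,"dy":-0.015,"dz":0.004,"ax":2.5,"ay":-5.4,"az":0.6,"gripper":200},{"dx":0.014,"dy":-0.031,"dz":0.008,"ax":5.1,"ay":-10.9,"az":1.2,"gripper":200},{"dx":0.021,"dy":-0.047,"dz":0.012,"ax":7.6,"ay":-16.3,"az":1.8,"gripper":200},{"dx":0.028,"dy":-0.062,"dz":0.016,"ax":10.2,"ay":-21.8,"az":2.4,"gripper":200},{"dx":0.0354,"dy":-0.0774,"dz":0.0195,"ax":12.7,"ay":-27.2,"az":3,"gripper":200}]'; python3 - <<'E'
from h import *
st(); delta([380,80,150],down(-50))
E
```

```text
clock: 7.73
tool_pos: [420.5, 229.2, 159.8]
eef_rot: [16.1, 89.6, -4.0]
ft_force: [-0.1, -0.6, -1.9]
width: 0.598
t7.73 p [420.5 229.2 159.8] x [ 0.007 -0.    -1.   ] y [0.344 0.939 0.002] j [ 14.6  15.2  98.7  -0.1  65.7 -55.2] F [-0.1 -0.6 -1.9] w0.598
d [ 0.0095 -0.154   0.0132] a [29.89  0.35 -0.21]
```

```bash
python3 -m creep '[{"dx":0.002,"dy":-0.03,"dz":0.002,"ax":6,"ay":0.3,"az":0,"gripper":200},{"dx":0.004,"dy":-0.062,"dz":0.005,"ax":12,"ay":0.3,"az":0,"gripper":200},{"dx":0.006,"dy":-0.092,"dz":0.008,"ax":18,"ay":0.3,"az":0,"gripper":200},{"dx":0.008,"dy":-0.123,"dz":0.01,"ax":24,"ay":0.3,"az":0,"gripper":200},{"dx":0.009,"dy":-0.154,"dz":0.013,"ax":30,"ay":0.3,"az":0,"gripper":200}]'; python3 - <<'E'
from h import *
st(); delta([355,-60,120],down(-80))
E
```

```text
clock: 8.15
tool_pos: [379.4, 78.8, 150.1]
eef_rot: [73.3, 89.7, 22.9]
ft_force: [1.0, -0.7, -1.6]
width: 0.604
t8.15 p [379.4  78.8 150.1] x [ 0.004  0.002 -1.   ] y [0.77  0.638 0.004] j [-5.800e+00  4.600e+00  1.133e+02  1.000e-01  6.190e+01 -4.550e+01] F [ 1.  -0.7 -1.6] w0.604
d [ 0.0297 -0.1075  0.0913] a [ 2.964e+01  1.000e-02 -2.600e-01]
```

```bash
python3 -m creep '[{"dx":0.006,"dy":-0.021,"dz":0.018,"ax":6,"ay":0,"az":-0.2,"gripper":200},{"dx":0.012,"dy":-0.043,"dz":0.036,"ax":12,"ay":0,"az":-0.2,"gripper":200},{"dx":0.018,"dy":-0.064,"dz":0.055,"ax":18,"ay":0,"az":-0.2,"gripper":200},{"dx":0.024,"dy":-0.086,"dz":0.073,"ax":24,"ay":0,"az":-0.2,"gripper":200},{"dx":0.03,"dy":-0.1075,"dz":0.091,"ax":29.6,"ay":0,"az":-0.2,"gripper":200}]'; python3 - <<'E'
from h import *
st(); delta([348,-133,60],down(-97))
E
```

```text
clock: 8.57
tool_pos: [354.6, -61.4, 119.4]
eef_rot: [57.3, 89.8, -22.9]
ft_force: [1.2, 0.0, -1.8]
width: 0.6
t8.57 p [354.6 -61.4 119.4] x [ 0.003 -0.001 -1.   ] y [0.986 0.169 0.002] j [-28.7   3.9 119.6   0.   56.4 -38.5] F [ 1.2  0.  -1.8] w0.600
d [ 0.0595 -0.0187  0.0694] a [16.75  0.07 -0.15]
```

```bash
python3 -m creep '[{"dx":0.005,"dy":-0.004,"dz":0.018,"ax":4,"ay":0,"az":-0.1,"gripper":200},{"dx":0.015,"dy":-0.009,"dz":0.035,"ax":8,"ay":0,"az":-0.1,"gripper":200},{"dx":0.03,"dy":-0.014,"dz":0.052,"ax":12,"ay":0,"az":-0.1,"gripper":200},{"dx":0.045,"dy":-0.0187,"dz":0.0694,"ax":16.7,"ay":0,"az":-0.1,"gripper":200},{"dx":0.05,"dy":-0.0187,"dz":0.0694,"ax":16.7,"ay":0,"az":-0.1,"gripper":200}]'; python3 - <<'E'
from h import *
st(); delta([348,-133,-5],down(-97))
f=grab('scene','s9'); crop('s9',230,390,110,230,5,'s9c')
f=grab('top','t9'); crop('t9',290,430,200,320,5,'t9c')
E
```

```text
clock: 8.98
tool_pos: [347.7, -135.1, 68.0]
eef_rot: [26.9, 89.9, -70.4]
ft_force: [-0.0, 0.2, -2.3]
width: 0.604
t8.98 p [ 347.7 -135.1   68. ] x [ 0.001 -0.002 -1.   ] y [ 0.992 -0.127  0.001] j [-3.940e+01  1.120e+01  1.209e+02 -1.000e-01  4.780e+01 -3.200e+01] F [-0.   0.2 -2.3] w0.604
d [ 0.073  -0.     -0.0023] a [-0.27  0.1  -0.05]
```

View pics/s9c.png

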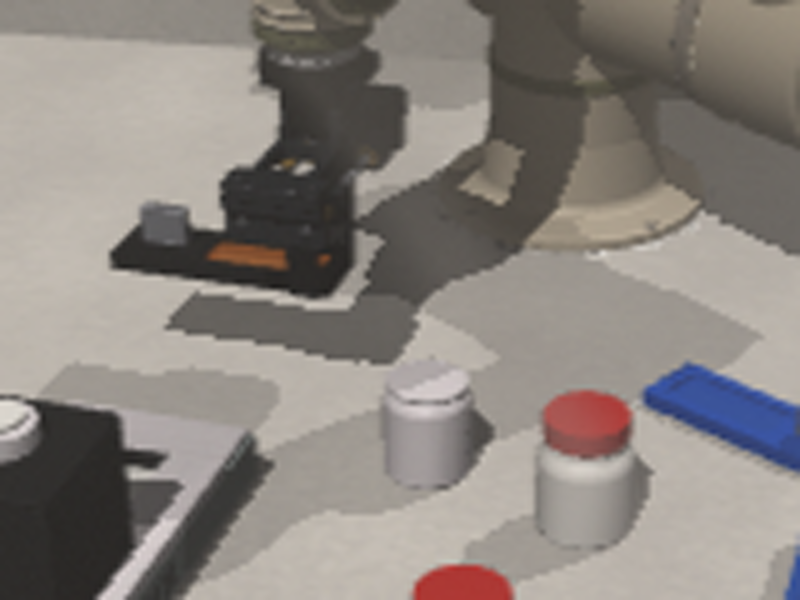

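View pics/t9c.png

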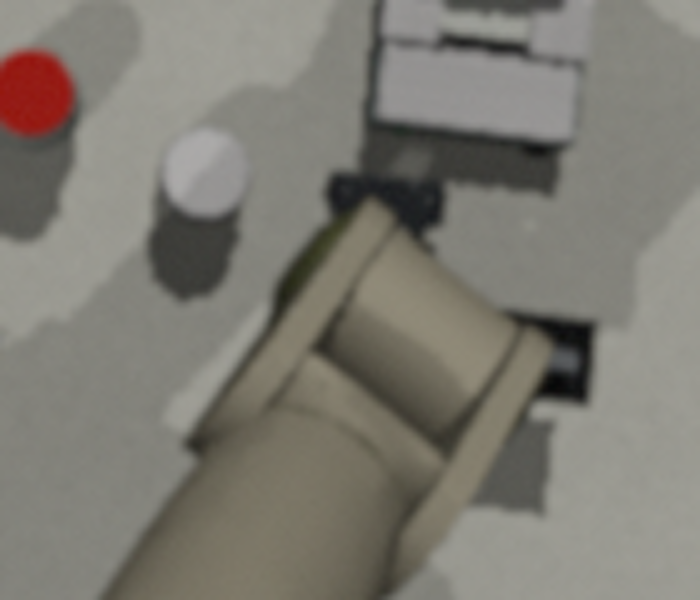

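```bash
python3 -m creep '[{"dx":0.02,"dy":0,"dz":-0.002,"ax":0,"ay":0,"az":0,"gripper":200},{"dx":0.042,"dy":0,"dz":-0.002,"ax":0,"ay":0,"az":0,"gripper":200},{"dx":0.06,"dy":0,"dz":-0.002,"ax":0,"ay":0,"az":0,"gripper":200},{"dx":0.07,"dy":0,"dz":-0.002,"ax":0,"ay":0,"az":0,"gripper":200},{"dx":0.074,"dy":0,"dz":-0.002,"ax":0,"ay":0,"az":0,"gripper":200}]'; python3 -m creep '[{"dx":0.002,"dy":0,"dz":0,"ax":0,"ay":0,"az":0,"gripper":200},{"dx":0.003,"dy":0,"dz":0,"ax":0,"ay":0,"az":0,"gripper":200},{"dx":0.003,"dy":0,"dz":0,"ax":0,"ay":0,"az":0,"gripper":200}]'; python3 - <<'E'
from h import *
st(); delta([348,-133,-15],down(-97))
f=grab('scene','s10'); crop('s10',230,390,110,230,5,'s10c')
E
```

```text
clock: 9.5
tool_pos: [347.8, -129.9, -5.8]
eef_rot: [-84.3, 89.9, 178.9]
ft_force: [-0.5, 0.5, -1.5]
width: 0.602
clock: 9.75
tool_pos: [348.3, -129.9, -8.2]
eef_rot: [18.0, 90.0, -78.7]
ft_force: [0.4, -0.1, -1.8]
width: 0.603
t9.75 p [ 348.3 -129.9   -8.2] x [ 0.    -0.001 -1.   ] y [ 0.993 -0.116  0.   ] j [-3.870e+01  2.140e+01  1.241e+02 -1.000e-01  3.440e+01 -3.200e+01] F [ 0.4 -0.1 -1.8] w0.603
d [0.0068 0.0001 0.0031] a [ 0.33  0.05 -0.02]
```

View pics/s10c.png

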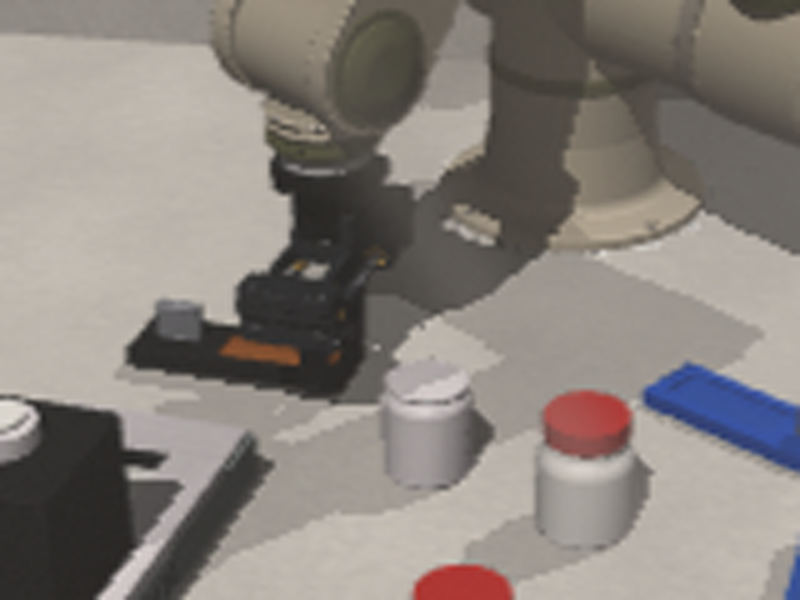

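Hovering a few mm above the bench; lower in small steps until contact.

```bash
python3 -m creep '[{"dx":0.002,"dy":0,"dz":0,"ax":0,"ay":0,"az":0,"gripper":200},{"dx":0.004,"dy":0,"dz":0,"ax":0,"ay":0,"az":0,"gripper":200},{"dx":0.006,"dy":0,"dz":0,"ax":0,"ay":0,"az":0,"gripper":200},{"dx":0.006,"dy":0,"dz":0,"ax":0,"ay":0,"az":0,"gripper":200}]'; python3 -m creep '[{"dx":0.001,"dy":0,"dz":0,"ax":0,"ay":0,"az":0,"gripper":200},{"dx":0.002,"dy":0,"dz":0,"ax":0,"ay":0,"az":0,"gripper":200},{"dx":0.002,"dy":0,"dz":0,"ax":0,"ay":0,"az":0,"gripper":200}]'
```

```text
clock: 10.13
tool_pos: [348.2, -130.0, -14.4]
eef_rot: [6.7, 90.0, -90.0]
ft_force: [0.1, 0.7, -1.6]
width: 0.603
clock: 10.38
tool_pos: [348.1, -130.0, -16.6]
eef_rot: [-19.2, 90.0, -115.9]
ft_force: [1.7, 0.6, -2.2]
width: 0.599
```

```bash
python3 -m creep '[{"dx":0.0005,"dy":0,"dz":0,"ax":0,"ay":0,"az":0,"gripper":200},{"dx":0.001,"dy":0,"dz":0,"ax":0,"ay":0,"az":0,"gripper":200},{"dx":0.001,"dy":0,"dz":0,"ax":0,"ay":0,"az":0,"gripper":200}]'; python3 -m creep '[{"dx":0.0005,"dy":0,"dz":0,"ax":0,"ay":0,"az":0,"gripper":200},{"dx":0.001,"dy":0,"dz":0,"ax":0,"ay":0,"az":0,"gripper":200},{"dx":0.001,"dy":0,"dz":0,"ax":0,"ay":0,"az":0,"gripper":200}]'
```

```text
clock: 10.63
tool_pos: [348.1, -130.0, -17.5]
eef_rot: [-16.3, 90.0, -112.9]
ft_force: [0.3, 0.7, 1.0]
width: 0.604
clock: 10.88
tool_pos: [348.1, -130.0, -17.6]
eef_rot: [-23.8, 90.0, -120.5]
ft_force: [-5.7, 4.1, 23.7]
width: 0.601
```

```bash
python3 -m creep '[{"dx":0,"dy":0,"dz":0,"ax":0,"ay":0,"az":0,"gripper":200},{"dx":0,"dy":0,"dz":0,"ax":0,"ay":0,"az":0,"gripper":60},{"dx":0,"dy":0,"dz":0,"ax":0,"ay":0,"az":0,"gripper":46},{"dx":0,"dy":0,"dz":0,"ax":0,"ay":0,"az":0,"gripper":46},{"dx":0,"dy":0,"dz":0,"ax":0,"ay":0,"az":0,"gripper":46}]' 10;  python3 -m creep '[{"dx":-0.01,"dy":0,"dz":0,"ax":0,"ay":0,"az":0,"gripper":46},{"dx":-0.03,"dy":0,"dz":0,"ax":0,"ay":0,"az":0,"gripper":46},{"dx":-0.07,"dy":0,"dz":0,"ax":0,"ay":0,"az":0,"gripper":46},{"dx":-0.11,"dy":0,"dz":0,"ax":0,"ay":0,"az":0,"gripper":46},{"dx":-0.12,"dy":0,"dz":0,"ax":0,"ay":0,"az":0,"gripper":46}]'; python3 - <<'E'
from h import *
st()
f=grab('scene','s11'); crop('s11',230,390,110,230,5,'s11c')
f=grab('top','t11'); crop('t11',290,430,200,320,5,'t11c')
E
```

```text
clock: 11.3
tool_pos: [348.2, -130.0, -17.7]
eef_rot: [-20.8, 90.0, -117.5]
ft_force: [-0.3, 0.5, 0.5]
width: 0.818
clock: 11.72
tool_pos: [349.8, -131.1, 106.8]
eef_rot: [52.2, 89.6, -44.4]
ft_force: [0.3, -0.1, -0.3]
width: 0.823
t11.72 p [ 349.8 -131.1  106.8] x [ 0.005 -0.005 -1.   ] y [ 0.993 -0.116  0.006] j [-3.870e+01  6.800e+00  1.187e+02 -1.000e-01  5.420e+01 -3.200e+01] F [ 0.3 -0.1 -0.3] w0.823
```

View pics/s11c.png

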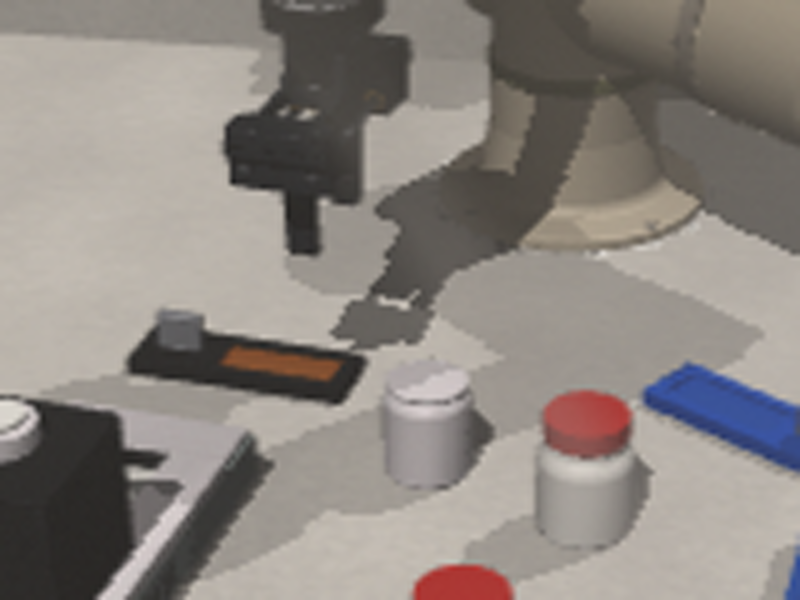

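View pics/t11c.png

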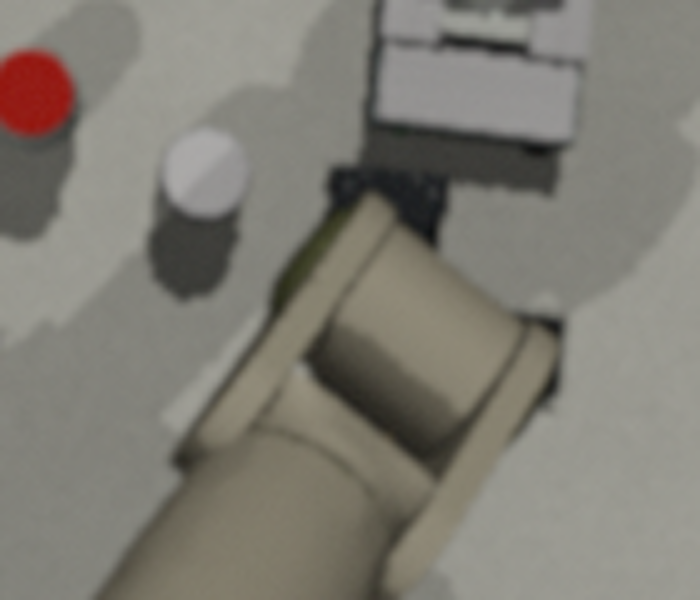

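```bash
python3 -m creep '[{"dx":-0.01,"dy":0,"dz":-0.03,"ax":0,"ay":0,"az":0,"gripper":100},{"dx":-0.03,"dy":0,"dz":-0.07,"ax":0,"ay":0,"az":0,"gripper":100},{"dx":-0.03,"dy":0,"dz":-0.11,"ax":0,"ay":0,"az":0,"gripper":100},{"dx":-0.03,"dy":0,"dz":-0.15,"ax":0,"ay":0,"az":0,"gripper":100},{"dx":-0.03,"dy":0,"dz":-0.18,"ax":0,"ay":0,"az":0,"gripper":100}]'; python3 - <<'E'
from h import *
st()
f=grab('top','t12'); crop('t12',340,460,200,310,6,'t12c'); f=grab('scene','s12'); crop('s12',245,315,160,200,10,'s12c')
E
```

```text
clock: 12.23
tool_pos: [369.0, 50.9, 132.1]
eef_rot: [31.4, 89.8, -65.3]
ft_force: [1.0, -1.9, -0.5]
width: 0.612
t12.23 p [369.   50.9 132.1] x [ 0.001 -0.003 -1.   ] y [ 0.993 -0.115  0.002] j [-10.2   4.4 116.7  -0.2  58.8  -3.5] F [ 1.  -1.9 -0.5] w0.612
```

View pics/t12c.png

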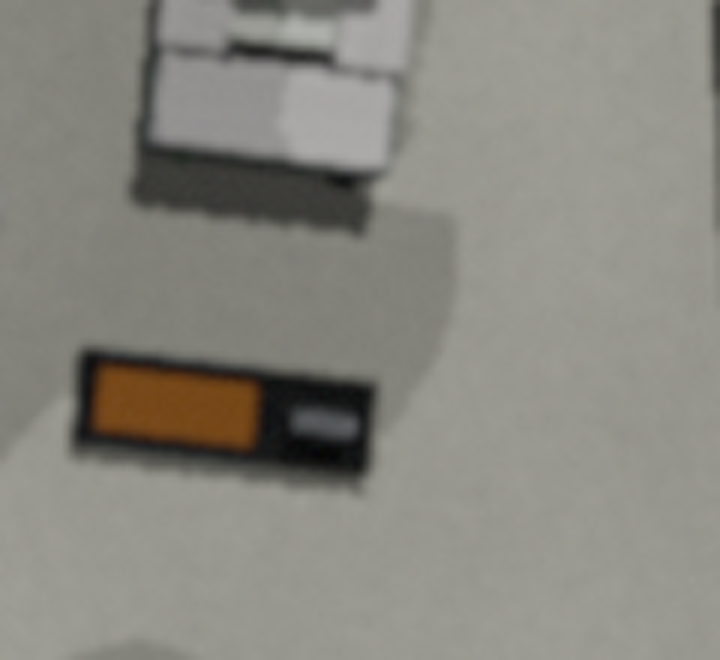

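View pics/s12c.png

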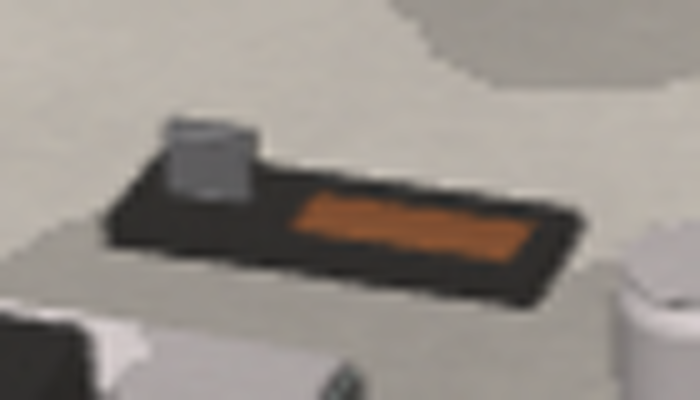

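```bash
python3 - <<'E'
from h import *
f=load('t12')
def P(x,y,z): return px(f,340+(x+.5)/6-.5,200+(y+.5)/6-.5,z)
c=[P(80,348,12),P(374,382,12),P(365,474,12),P(74,447,12)]
for q in c: print(np.round(q,1))
m=np.mean(c,0); d=(c[0]+c[3]-c[1]-c[2])/2; L=np.hypot(*d[:2]); u=d[:2]/L; print('mid',m,'len',L,'yaw',np.degrees(np.arctan2(u[1],u[0])),'W',np.linalg.norm((c[0]+c[1]-c[2]-c[3])/2))
print('fin from plate',m[:2]-50*u,'grasp offset', (np.array([348.1,-130.0])-m[:2])@u, (np.array([348.1,-130.0])-m[:2])@[-u[1],u[0]])
print('fin dir',P(325,422,40))
f=load('s12')
def S(x,y,z): return px(f,245+(x+.5)/10-.5,160+(y+.5)/10-.5,z)
c=[S(585,215,12),S(535,305,12),S(105,243,0),S(160,158,12)]
for q in c: print(np.round(q,1))
print('fin top S',S(165,125,40),S(258,133,40))
# depth on fin in the top
E
```

```text
[ 375.8 -118.6   12. ]
[ 357.2 -280.8   12. ]
[ 307.1 -274.6   12. ]
[ 321.8 -114.8   12. ]
mid [ 340.46415229 -197.22697535   12.        ] len 161.87847189776227 yaw 84.08053773698454 W 52.259183124851695
fin from plate [ 335.30763169 -246.9603675 ] grasp offset 67.6559986858546 -0.6619865034459753
fin dir [ 335.87659982 -248.12573416   40.        ]
[ 329.8 -108.    12. ]
[ 395.1 -112.6   12. ]
[ 357.4 -282.     0. ]
[ 313.  -273.2   12. ]
fin top S [ 337.27765743 -261.818923     40.        ] [ 337.78386078 -226.73301301   40.        ]
```

```bash
python3 - <<'E'
from h import *
delta([335.2,-247.2,110],down(-96.7))
E
```

```text
d [ 0.0226 -0.0005  0.3006] a [ 0.35  0.15 -0.05]
```

```bash
python3 -m creep '[{"dx":0,"dy":0,"dz":0.041,"ax":0,"ay":0,"az":0,"gripper":140},{"dx":0,"dy":0,"dz":0.082,"ax":0,"ay":0,"az":0,"gripper":140},{"dx":0,"dy":0,"dz":0.123,"ax":0,"ay":0,"az":0,"gripper":140},{"dx":0,"dy":0,"dz":0.164,"ax":0,"ay":0,"az":0,"gripper":140},{"dx":0,"dy":0,"dz":0.19,"ax":0,"ay":0,"az":0,"gripper":140}]';  python3 - <<'E'
from h import *
st();delta([335.2,-247.2,60],down(-96.7))
E
```

```text
clock: 12.75
tool_pos: [346.6, -140.6, 131.1]
eef_rot: [-19.2, 89.9, -115.7]
ft_force: [0.8, 0.8, -0.4]
width: 0.447
t12.75 p [ 346.6 -140.6  131.1] x [-0.001 -0.002 -1.   ] y [ 0.994 -0.113 -0.001] j [-4.010e+01  4.700e+00  1.165e+02 -1.000e-01  5.870e+01 -3.350e+01] F [ 0.8  0.8 -0.4] w0.447
d [0.0713 0.0008 0.107 ] a [0.21 0.12 0.04]
```

```bash
python3 -m creep '[{"dx":0.005,"dy":0,"dz":0.035,"ax":0,"ay":0,"az":0,"gripper":140},{"dx":0.025,"dy":0,"dz":0.07,"ax":0.2,"ay":0,"az":0,"gripper":140},{"dx":0.05,"dy":0.001,"dz":0.1,"ax":0.2,"ay":0,"az":0,"gripper":140},{"dx":0.068,"dy":0.001,"dz":0.107,"ax":0.2,"ay":0,"az":0,"gripper":140},{"dx":0.071,"dy":0.001,"dz":0.107,"ax":0.2,"ay":0,"az":0,"gripper":140}]';  python3 -m creep '[{"dx":0,"dy":0,"dz":0,"ax":0,"ay":0,"az":0,"gripper":140}]';python3 - <<'E'
from h import *
st();delta([335.2,-247.2,-4],down(-96.7))
E
```

```text
clock: 13.17
tool_pos: [333.1, -247.8, 56.6]
eef_rot: [-114.3, 89.6, 148.8]
ft_force: [-0.3, 0.9, -0.4]
width: 0.449
clock: 13.25
tool_pos: [332.0, -247.3, 55.3]
eef_rot: [-122.7, 89.4, 140.3]
ft_force: [0.3, 0.4, -0.1]
width: 0.451
t13.25 p [ 332.  -247.3   55.3] x [-0.008  0.006 -1.   ] y [ 0.993 -0.121 -0.008] j [-52.9  17.5 114.8  -0.2  48.3 -45.8] F [ 0.3  0.4 -0.1] w0.451
d [ 0.0593  0.0037 -0.0002] a [-0.28 -0.3   0.47]
```

```bash
python3 -m creep '[{"dx":0.01,"dy":0.003,"dz":0,"ax":-0.3,"ay":-0.3,"az":0.4,"gripper":140},{"dx":0.022,"dy":0.0035,"dz":0,"ax":-0.3,"ay":-0.3,"az":0.4,"gripper":140},{"dx":0.036,"dy":0.0035,"dz":0,"ax":-0.3,"ay":-0.3,"az":0.4,"gripper":140},{"dx":0.048,"dy":0.0035,"dz":0,"ax":-0.3,"ay":-0.3,"az":0.4,"gripper":140},{"dx":0.054,"dy":0.0035,"dz":0,"ax":-0.3,"ay":-0.3,"az":0.4,"gripper":140}]';python3 - <<'E'
from h import *
st();delta([335.2,-247.2,-4],down(-96.7))
f=grab('scene','s13'); crop('s13',245,315,140,200,10,'s13c')
E
```

```text
clock: 13.67
tool_pos: [334.9, -246.4, 0.8]
eef_rot: [-114.5, 89.9, 148.9]
ft_force: [0.8, 0.5, -0.3]
width: 0.453
t13.67 p [ 334.9 -246.4    0.8] x [-0.002  0.001 -1.   ] y [ 0.993 -0.115 -0.002] j [-5.260e+01  2.410e+01  1.168e+02 -1.000e-01  3.920e+01 -4.590e+01] F [ 0.8  0.5 -0.3] w0.453
d [0.0048 0.0005 0.0008] a [ 0.08 -0.06  0.12]
```

View pics/s13c.png

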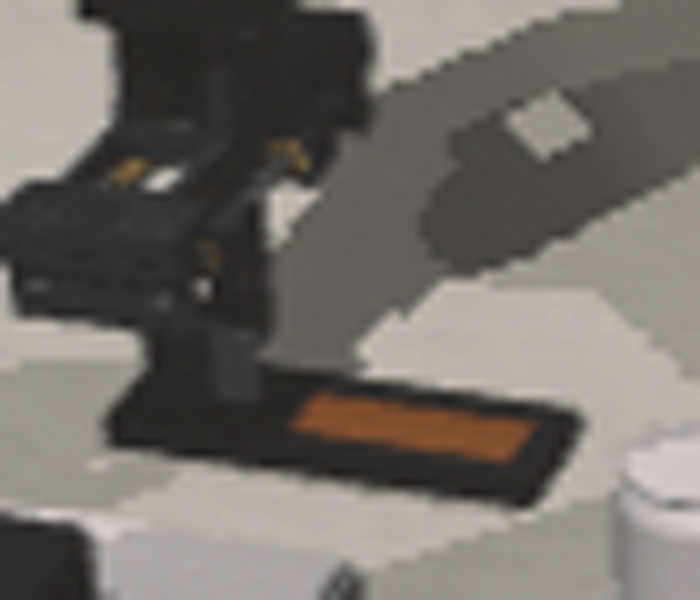

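```bash
python3 -m creep '[{"dx":0.003,"dy":0,"dz":0.001,"ax":0,"ay":0,"az":0,"gripper":140},{"dx":0.004,"dy":0,"dz":0.001,"ax":0,"ay":0,"az":0,"gripper":140},{"dx":0.004,"dy":0,"dz":0.001,"ax":0,"ay":0,"az":0,"gripper":180},{"dx":0.004,"dy":0,"dz":0.001,"ax":0,"ay":0,"az":0,"gripper":190},{"dx":0.004,"dy":0,"dz":0.001,"ax":0,"ay":0,"az":0,"gripper":205}]' 20; python3 -m creep '[{"dx":0,"dy":0,"dz":0,"ax":0,"ay":0,"az":0,"gripper":225},{"dx":0,"dy":0,"dz":0,"ax":0,"ay":0,"az":0,"gripper":250},{"dx":0,"dy":0,"dz":0,"ax":0,"ay":0,"az":0,"gripper":250},{"dx":0,"dy":0,"dz":0,"ax":0,"ay":0,"az":0,"gripper":250}]' 60; python3 - <<'E'
from h import *
st()
E
```

```text
clock: 14.13
tool_pos: [334.7, -247.4, -3.2]
eef_rot: [-114.6, 89.9, 148.8]
ft_force: [0.2, -0.4, -0.1]
width: 0.245
clock: 14.47
tool_pos: [334.8, -247.6, -3.0]
eef_rot: [-108.6, 89.9, 154.8]
ft_force: [-1.3, 0.3, 6.7]
width: 0.133
t14.47 p [ 334.8 -247.6   -3. ] x [-0.002  0.001 -1.   ] y [ 0.993 -0.115 -0.002] j [-5.270e+01  2.460e+01  1.168e+02 -1.000e-01  3.870e+01 -4.600e+01] F [-1.3  0.3  6.7] w0.133
```

```bash
python3 - <<'E'
from h import *
a=np.mean([load(t)['pixels'][135:240,355:425].astype(float) for t in('t1','t2','t3')],0)
cv2.imwrite('pics/lbavg.png',cv2.resize(np.clip(a*1.2,0,255).astype(np.uint8)[:60,:,::-1],None,fx=10,fy=10,interpolation=cv2.INTER_CUBIC))
cv2.imwrite('pics/lbavg2.png',cv2.resize(np.clip(a*1.2,0,255).astype(np.uint8)[50:,:,::-1],None,fx=10,fy=10,interpolation=cv2.INTER_CUBIC))
E
```

```text
(no output)
```

View pics/lbavg2.png

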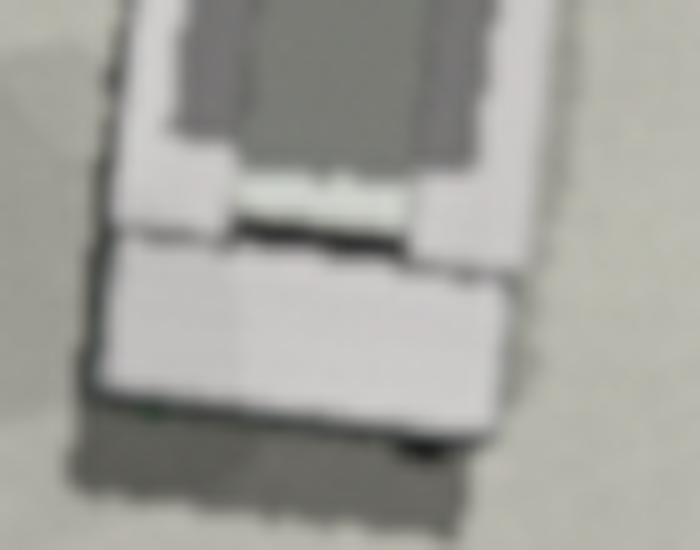

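View pics/lbavg.png

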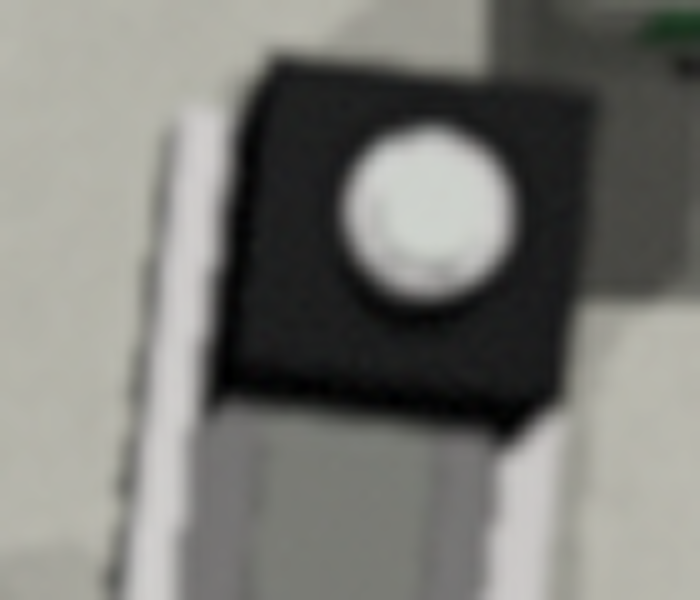

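```bash
python3 - <<'E'
from h import *
f=load('t2')
def P(x,y,z,r0=185): return px(f,355+(x+.5)/10-.5,r0+(y+.5)/10-.5,z)[:2]
from scipy.optimize import least_squares
# (img pt, z, axis, lb coordinate)
obs=[((182,105,50,135),'y',68),((125,595,50,135),'y',68),((112,225,50,185),'y',68),
((548,0,50,185),'y',-68),((524,262,50,185),'y',-68),
((235,218,50,185),'x',-60),((405,233,50,185),'x',-60),((235,243,48,185),'x',-68),((405,256,48,185),'x',-68),
((103,388,44,185),'x',-125),((490,432,44,185),'x',-125),((236,200,50,185),'y',30),((410,215,46,185),'y',-30),
((225,360,145,135),'x',35),((560,398,145,135),'x',35),((270,60,145,135),'x',136),((590,100,145,135),'x',136),
((243,350,145,135),'y',52),((275,62,145,135),'y',52),((560,395,145,135),'y',-52),((592,100,145,135),'y',-52)]
pts=[P(*o[0]) for o in obs]
def loc(q):
    c,s=np.cos(q[2]),np.sin(q[2]); R=np.array([[c,s],[-s,c]]); return [R@(p-q[:2]) for p in pts]
def res(q): return [l[0]-o[2] if o[1]=='x' else l[1]-o[2] for l,o in zip(loc(q),obs)]
r=least_squares(res,[600,-230,-.12],loss='soft_l1',f_scale=2); print(r.x[:2],np.degrees(r.x[2]))
for o,e in zip(obs,res(r.x)): print(o[1],o[2],o[0][:3],round(e,1))
c,s=np.cos(r.x[2]),np.sin(r.x[2])
print('pocket',r.x[:2]+25.5*np.array([c,s]),'fin home',r.x[:2]-24.5*np.array([c,s]))
E
```

```text
[ 599.86780376 -234.66608706] -6.877299234920573
y 68 (182, 105, 50) -1.2
y 68 (125, 595, 50) 0.3
y 68 (112, 225, 50) -0.0
y -68 (548, 0, 50) 0.8
y -68 (524, 262, 50) 0.5
x -60 (235, 218, 50) -1.6
x -60 (405, 233, 50) 0.2
x -68 (235, 243, 48) -1.5
x -68 (405, 256, 48) 1.0
x -125 (103, 388, 44) 3.2
x -125 (490, 432, 44) 4.2
y 30 (236, 200, 50) -1.6
y -30 (410, 215, 46) 0.5
x 35 (225, 360, 145) 0.4
x 35 (560, 398, 145) 1.2
x 136 (270, 60, 145) -4.0
x 136 (590, 100, 145) -4.4
y 52 (243, 350, 145) -1.9
y 52 (275, 62, 145) -2.5
y -52 (560, 395, 145) 3.3
y -52 (592, 100, 145) 2.0
pocket [ 625.18432776 -237.7195462 ] fin home [ 575.54408463 -231.73237141]
```

```bash
python3 -m creep '[{"dx":-0.005,"dy":0,"dz":0,"ax":0,"ay":0,"az":0,"gripper":250},{"dx":-0.015,"dy":0,"dz":0,"ax":0,"ay":0,"az":0,"gripper":250},{"dx":-0.035,"dy":0,"dz":0,"ax":0,"ay":0,"az":0,"gripper":250},{"dx":-0.06,"dy":0,"dz":0,"ax":0,"ay":0,"az":0,"gripper":250},{"dx":-0.075,"dy":0,"dz":0,"ax":0,"ay":0,"az":0,"gripper":250}]'; python3 - <<'E'
from h import *
st();delta([360,-240,90],down(-127));delta([390,-230,90],down(-157))
f=grab('scene','s14'); crop('s14',235,335,110,190,8,'s14c')
E
```

```text
clock: 14.88
tool_pos: [335.1, -247.9, 73.9]
eef_rot: [-71.4, 89.9, -168.0]
ft_force: [-0.1, -0.9, -2.3]
width: 0.132
t14.88 p [ 335.1 -247.9   73.9] x [-0.001 -0.    -1.   ] y [ 0.993 -0.115 -0.001] j [-5.270e+01  1.560e+01  1.138e+02 -1.000e-01  5.070e+01 -4.600e+01] F [-0.1 -0.9 -2.3] w0.132
d [-0.0161  0.0238 -0.0107] a [3.038e+01 3.000e-02 5.000e-02]
d [-0.0162  0.0524 -0.0241] a [6.038e+01 4.000e-02 4.000e-02]
```

View pics/s14c.png

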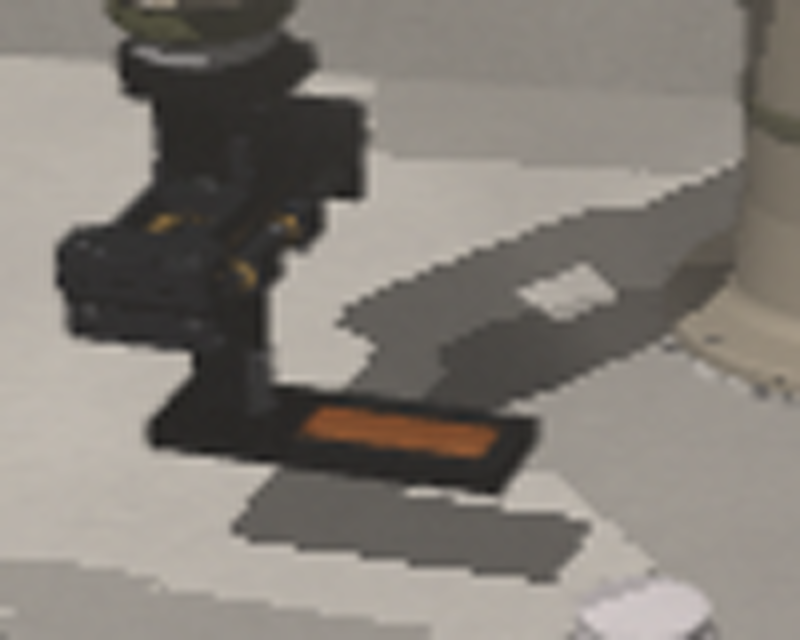

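```bash
python3 -m creep '[{"dx":-0.003,"dy":0.005,"dz":-0.002,"ax":6,"ay":0,"az":0,"gripper":250},{"dx":-0.006,"dy":0.01,"dz":-0.004,"ax":12,"ay":0,"az":0,"gripper":250},{"dx":-0.01,"dy":0.014,"dz":-0.006,"ax":18,"ay":0,"az":0,"gripper":250},{"dx":-0.013,"dy":0.019,"dz":-0.009,"ax":24,"ay":0,"az":0,"gripper":250},{"dx":-0.016,"dy":0.024,"dz":-0.011,"ax":30,"ay":0,"az":0,"gripper":250}]'; python3 - <<'E'
from h import *
st();delta([390,-230,90],down(-157))
E
```

```text
clock: 15.35
tool_pos: [361.0, -240.1, 91.2]
eef_rot: [51.3, 89.9, -75.6]
ft_force: [0.1, 0.8, -0.9]
width: 0.13
t15.35 p [ 361.  -240.1   91.2] x [ 0.001 -0.002 -1.   ] y [ 0.8   -0.601  0.002] j [-4.920e+01  1.560e+01  1.103e+02 -1.000e-01  5.400e+01 -1.220e+01] F [ 0.1  0.8 -0.9] w0.130
d [ 0.0012  0.0171 -0.0255] a [30.09  0.06 -0.13]
```

```bash
python3 -m creep '[{"dx":0,"dy":0.0034,"dz":-0.005,"ax":6,"ay":0,"az":0,"gripper":250},{"dx":0,"dy":0.007,"dz":-0.01,"ax":12,"ay":0,"az":0,"gripper":250},{"dx":0,"dy":0.01,"dz":-0.015,"ax":18,"ay":0,"az":0,"gripper":250},{"dx":0,"dy":0.0135,"dz":-0.02,"ax":24,"ay":0,"az":0,"gripper":250},{"dx":0,"dy":0.017,"dz":-0.0255,"ax":30,"ay":0,"az":0,"gripper":250}]'; python3 - <<'E'
from h import *
st();delta([430,-214.2,90],down(-186.9))
E
```

```text
clock: 15.77
tool_pos: [389.7, -229.5, 90.4]
eef_rot: [49.3, 89.9, -107.9]
ft_force: [0.2, -0.3, -2.1]
width: 0.132
t15.77 p [ 389.7 -229.5   90.4] x [-0.    -0.001 -1.   ] y [ 0.387 -0.922  0.001] j [-4.530e+01  1.780e+01  1.073e+02 -1.000e-01  5.480e+01  2.190e+01] F [ 0.2 -0.3 -2.1] w0.132
d [ 0.0004  0.0014 -0.0431] a [29.68  0.04 -0.08]
```

```bash
python3 -m creep '[{"dx":0,"dy":0,"dz":-0.008,"ax":6,"ay":0,"az":0,"gripper":250},{"dx":0,"dy":0,"dz":-0.017,"ax":12,"ay":0,"az":0,"gripper":250},{"dx":0,"dy":0,"dz":-0.026,"ax":18,"ay":0,"az":0,"gripper":250},{"dx":0,"dy":0.001,"dz":-0.035,"ax":24,"ay":0,"az":0,"gripper":250},{"dx":0,"dy":0.0014,"dz":-0.043,"ax":29.7,"ay":0,"az":0,"gripper":250}]'; python3 -m creep '[{"dx":0,"dy":0,"dz":0,"ax":0,"ay":0,"az":0,"gripper":250}]';python3 - <<'E'
from h import *
st();delta([466.4,-218.6,70],down(-186.9))
f=grab('scene','s15'); crop('s15',170,330,120,260,5,'s15c')
f=grab('top','t15'); crop('t15',350,430,130,260,5,'t15c')
E
```

```text
clock: 16.18
tool_pos: [430.1, -213.7, 89.6]
eef_rot: [28.0, 89.9, -159.2]
ft_force: [0.4, -0.0, -1.5]
width: 0.134
clock: 16.27
tool_pos: [430.6, -213.2, 88.9]
eef_rot: [7.0, 89.9, 179.6]
ft_force: [-0.3, 0.1, -1.1]
width: 0.131
t16.27 p [ 430.6 -213.2   88.9] x [-0.002  0.    -1.   ] y [-0.128 -0.992  0.   ] j [-4.030e+01  2.110e+01  1.027e+02 -1.000e-01  5.630e+01  5.710e+01] F [-0.3  0.1 -1.1] w0.131
d [ 0.0188  0.0007 -0.0363] a [-0.47  0.11 -0.01]
```

View pics/s15c.png

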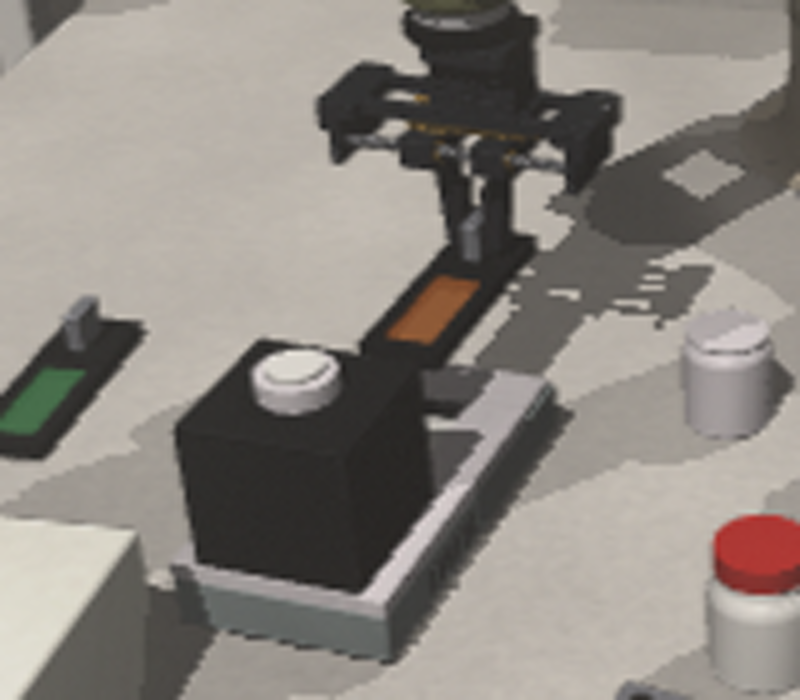

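View pics/t15c.png

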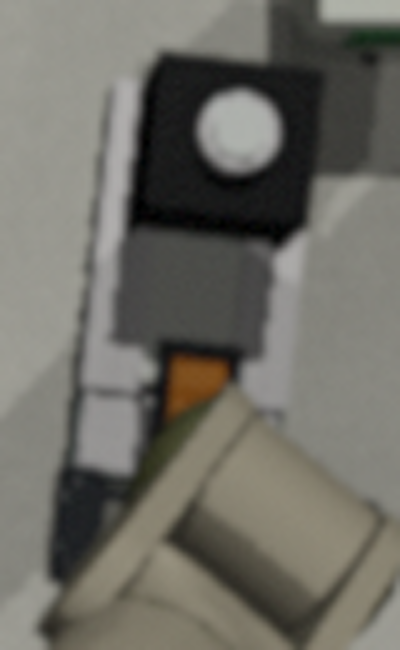

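```bash
python3 - <<'E'
from h import *
f=load('t15')
def P(x,y,z): return px(f,350+(x+.5)/5-.5,130+(y+.5)/5-.5,z)[:2]
p,R=pose(); a=np.array([P(163,347,p[2]+15),P(240,351,p[2]+15)]); print(a, a.mean(0)); 
u=np.array([-R[1,1],R[0,1]]); print(u,(a-p[:2])@u,(a-p[:2])@[-u[1],u[0]])
crop('t15',375,405,190,215,20,'t15d')
E
```

```text
[[ 558.76674741 -204.8150622 ]
 [ 556.29726082 -253.54160925]] [ 557.53200412 -229.17833573]
[ 0.99250922 -0.12216967] [127.21215019 130.71406796] [ 24.22750285 -24.43574081]
```

View pics/t15d.png

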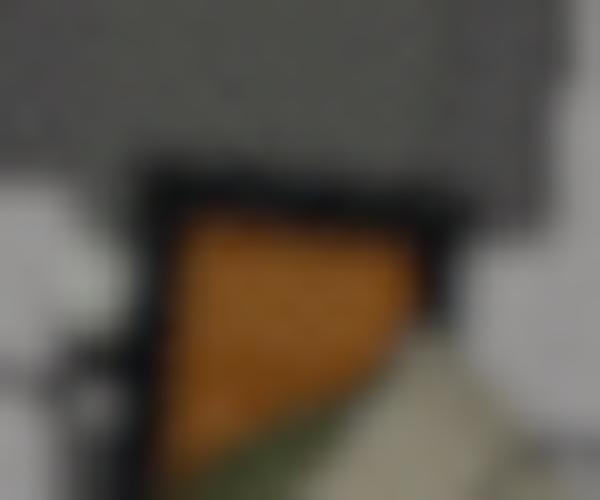

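```bash
python3 -m creep '[{"dx":0.004,"dy":0,"dz":-0.008,"ax":-0.5,"ay":0,"az":0,"gripper":250},{"dx":0.01,"dy":0.0007,"dz":-0.018,"ax":-0.5,"ay":0,"az":0,"gripper":250},{"dx":0.018,"dy":0.0007,"dz":-0.028,"ax":-0.5,"ay":0,"az":0,"gripper":250},{"dx":0.026,"dy":0.0007,"dz":-0.035,"ax":-0.5,"ay":0,"az":0,"gripper":250},{"dx":0.031,"dy":0.0007,"dz":-0.0363,"ax":-0.5,"ay":0,"az":0,"gripper":250}]'; python3 -m creep '[{"dx":0.001,"dy":0,"dz":0,"ax":0,"ay":0,"az":0,"gripper":250},{"dx":0.001,"dy":0,"dz":0,"ax":0,"ay":0,"az":0,"gripper":250}]';python3 - <<'E'
from h import *
st();delta([466.4,-218.6,54],down(-186.9))
f=grab('scene','s16'); crop('s16',170,330,120,260,5,'s16c')
E
```

```text
clock: 16.78
tool_pos: [465.9, -218.5, 56.4]
eef_rot: [-10.0, 89.8, 163.6]
ft_force: [0.1, 0.4, -1.6]
width: 0.128
clock: 16.95
tool_pos: [465.3, -218.3, 54.7]
eef_rot: [-16.3, 89.7, 157.3]
ft_force: [-0.3, -0.1, -1.5]
width: 0.13
t16.95 p [ 465.3 -218.3   54.7] x [-0.005  0.002 -1.   ] y [-0.111 -0.994 -0.001] j [-38.2  27.8  98.5  -0.1  54.   58.3] F [-0.3 -0.1 -1.5] w0.130
d [ 0.0007  0.0002 -0.0011] a [0.52 0.29 0.08]
```

View pics/s16c.png

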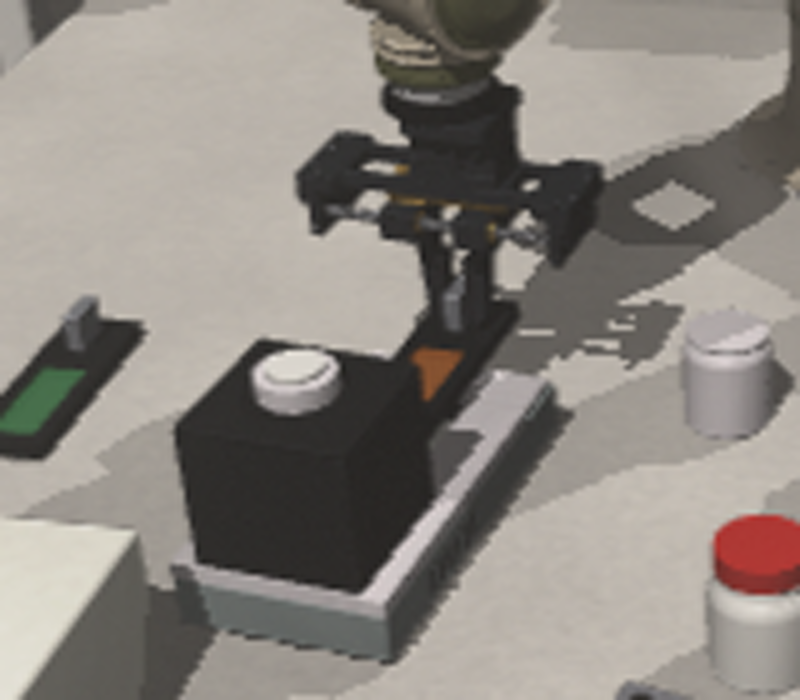

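```bash
python3 -m creep '[{"dx":0.0005,"dy":0,"dz":-0.008,"ax":0.5,"ay":0.3,"az":0,"gripper":250},{"dx":0.0005,"dy":0,"dz":-0.022,"ax":0.5,"ay":0.3,"az":0,"gripper":250},{"dx":0.0005,"dy":0,"dz":-0.038,"ax":0.5,"ay":0.3,"az":0,"gripper":250},{"dx":0.0005,"dy":0,"dz":-0.054,"ax":0.5,"ay":0.3,"az":0,"gripper":250},{"dx":0.0005,"dy":0,"dz":-0.062,"ax":0.5,"ay":0.3,"az":0,"gripper":250}]'; python3 -m creep '[{"dx":0,"dy":0,"dz":-0.001,"ax":0,"ay":0,"az":0,"gripper":250},{"dx":0,"dy":0,"dz":-0.001,"ax":0,"ay":0,"az":0,"gripper":250}]'; python3 - <<'E'
from h import *
st();delta([574.8,-231.6,54],down(-186.9))
f=grab('scene','s17'); crop('s17',190,320,130,250,6,'s17c')
E
```

```text
clock: 17.42
tool_pos: [528.8, -225.7, 55.0]
eef_rot: [-174.1, 89.8, -1.0]
ft_force: [0.4, -1.0, -2.1]
width: 0.132
clock: 17.58
tool_pos: [529.9, -225.8, 55.0]
eef_rot: [-176.3, 89.8, -3.2]
ft_force: [-1.0, 0.2, -0.8]
width: 0.132
t17.58 p [ 529.9 -225.8   55. ] x [ 0.003 -0.    -1.   ] y [-0.12  -0.993 -0.   ] j [-34.8  34.   87.7   0.1  58.2  62.1] F [-1.   0.2 -0.8] w0.132
d [ 0.0011  0.0004 -0.0452] a [ 0.01 -0.18  0.01]
```

View pics/s17c.png

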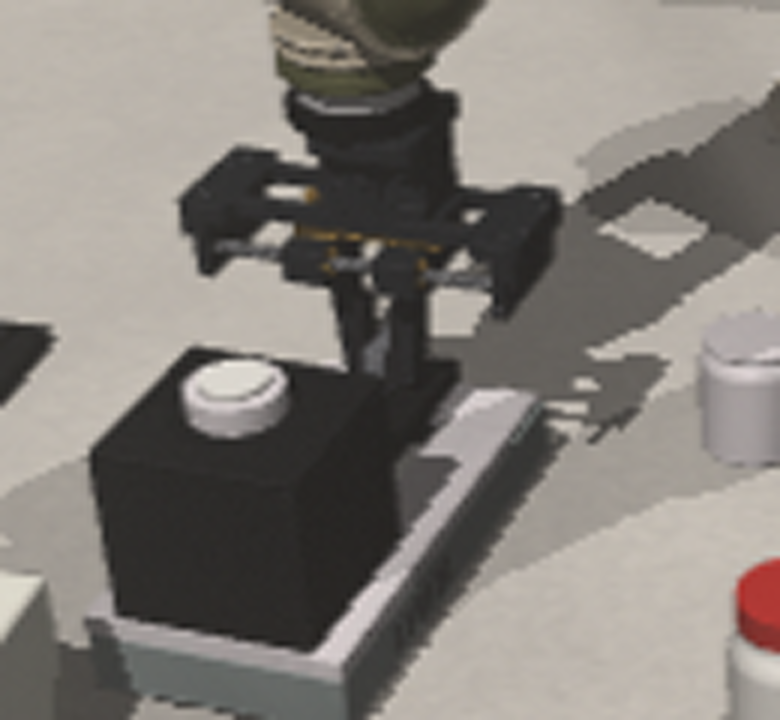

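```bash
python3 -m creep '[{"dx":0.0005,"dy":0,"dz":-0.01,"ax":0,"ay":-0.2,"az":0,"gripper":250},{"dx":0.001,"dy":0,"dz":-0.022,"ax":0,"ay":-0.2,"az":0,"gripper":250},{"dx":0.001,"dy":0,"dz":-0.034,"ax":0,"ay":-0.2,"az":0,"gripper":250},{"dx":0.001,"dy":0.0004,"dz":-0.042,"ax":0,"ay":-0.2,"az":0,"gripper":250},{"dx":0.001,"dy":0.0004,"dz":-0.045,"ax":0,"ay":-0.2,"az":0,"gripper":250}]'; python3 -m creep '[{"dx":0,"dy":0,"dz":0,"ax":0,"ay":0,"az":0,"gripper":250},{"dx":0,"dy":0,"dz":0,"ax":0,"ay":0,"az":0,"gripper":250}]'; python3 - <<'E'
from h import *
st();delta([574.8,-231.6,54],down(-186.9))
f=grab('scene','s18'); crop('s18',190,320,130,250,6,'s18c')
f=grab('top','t18'); crop('t18',355,425,130,235,6,'t18c')
E
```

```text
clock: 18.05
tool_pos: [574.3, -231.6, 54.1]
eef_rot: [-23.6, 89.9, 149.5]
ft_force: [0.2, 0.6, -2.0]
width: 0.129
clock: 18.22
tool_pos: [573.6, -231.5, 54.0]
eef_rot: [-22.2, 89.9, 150.9]
ft_force: [0.1, 0.1, -1.7]
width: 0.129
t18.22 p [ 573.6 -231.5   54. ] x [-0.001  0.001 -1.   ] y [-0.12  -0.993 -0.001] j [-32.8  38.8  79.1  -0.   62.1  64.1] F [ 0.1  0.1 -1.7] w0.129
d [ 0.     -0.0001 -0.0012] a [-0.01  0.08  0.03]
```

View pics/s18c.png

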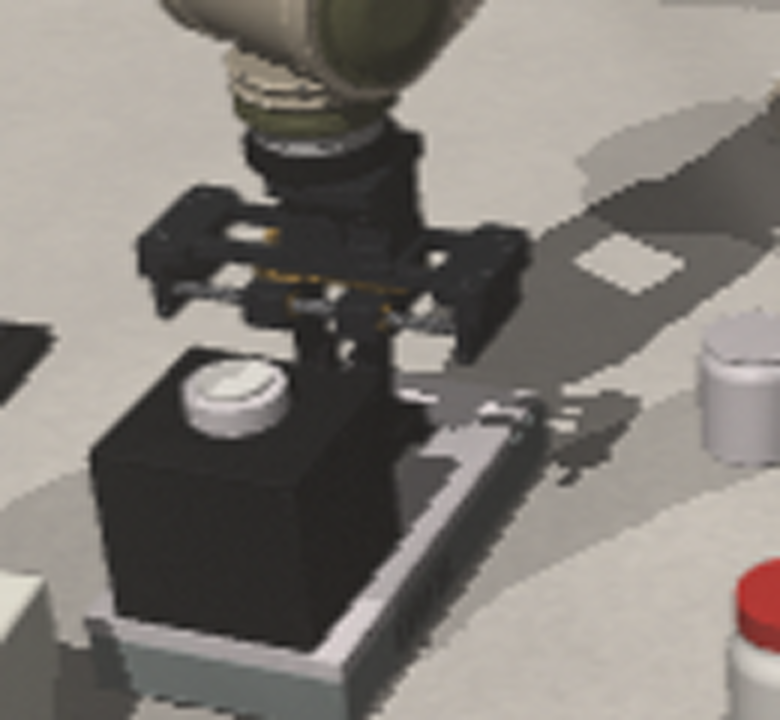

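View pics/t18c.png

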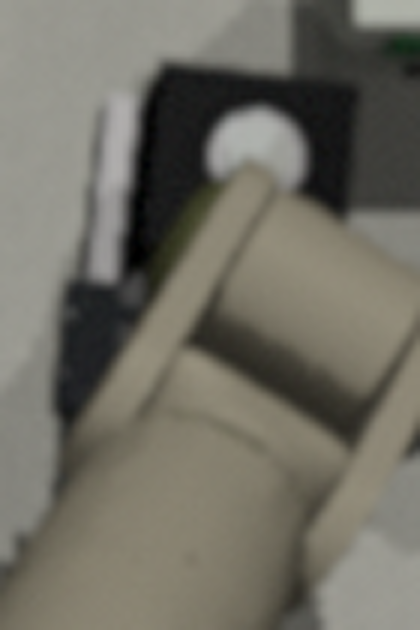

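```bash
python3 -m creep '[{"dx":0.001,"dy":0,"dz":-0.001,"ax":0,"ay":0,"az":0,"gripper":250},{"dx":0.003,"dy":0,"dz":-0.0012,"ax":0,"ay":0,"az":0,"gripper":250},{"dx":0.004,"dy":0,"dz":-0.0012,"ax":0,"ay":0,"az":0,"gripper":250},{"dx":0.004,"dy":0,"dz":-0.0012,"ax":0,"ay":0,"az":0,"gripper":250}]'; python3 -m creep '[{"dx":0.001,"dy":0,"dz":0,"ax":0,"ay":0,"az":0,"gripper":250},{"dx":0.002,"dy":0,"dz":0,"ax":0,"ay":0,"az":0,"gripper":250},{"dx":0.002,"dy":0,"dz":0,"ax":0,"ay":0,"az":0,"gripper":250}]';  python3 - <<'E'
from h import *
st();delta([574.8,-231.6,46],down(-186.9))
f=load('t18')
for u,v in [(398,165),(410,175),(395,180),(372,190)]: print(np.round(px(f,u,v),0))
E
```

```text
clock: 18.65
tool_pos: [574.6, -231.6, 49.7]
eef_rot: [-23.3, 89.9, 149.8]
ft_force: [-0.3, 1.4, -2.2]
width: 0.127
clock: 18.9
tool_pos: [574.5, -231.5, 47.5]
eef_rot: [-24.1, 89.9, 148.9]
ft_force: [0.4, 0.5, -1.6]
width: 0.128
t18.90 p [ 574.5 -231.5   47.5] x [-0.002  0.001 -1.   ] y [-0.12  -0.993 -0.001] j [-32.8  39.4  79.2  -0.   61.5  64.2] F [ 0.4  0.5 -1.6] w0.128
d [ 0.0015  0.     -0.0003] a [-0.02  0.13  0.06]
[ 616. -210.  342.]
[ 585. -237.  362.]
[ 572. -198.  359.]
[ 575. -163.  179.]
```

```bash
python3 -m creep '[{"dx":0.001,"dy":0,"dz":0,"ax":0,"ay":0,"az":0,"gripper":250},{"dx":0.002,"dy":0,"dz":0,"ax":0,"ay":0.1,"az":0,"gripper":250},{"dx":0.002,"dy":0,"dz":0,"ax":0,"ay":0.1,"az":0,"gripper":250}]'; python3 -m creep '[{"dx":0.001,"dy":0,"dz":0,"ax":0,"ay":0,"az":0,"gripper":250},{"dx":0.0015,"dy":0,"dz":0,"ax":0,"ay":0,"az":0,"gripper":250},{"dx":0.0015,"dy":0,"dz":0,"ax":0,"ay":0,"az":0,"gripper":250}]'
```

```text
clock: 19.15
tool_pos: [574.4, -231.5, 45.2]
eef_rot: [-57.3, 89.9, 115.7]
ft_force: [-0.3, -0.3, -2.1]
width: 0.133
clock: 19.4
tool_pos: [574.3, -231.4, 43.5]
eef_rot: [-51.5, 89.9, 121.6]
ft_force: [0.1, -0.2, -2.3]
width: 0.129
```

```bash
python3 -m creep '[{"dx":0.001,"dy":0,"dz":0,"ax":0,"ay":0,"az":0,"gripper":250},{"dx":0.002,"dy":0,"dz":0,"ax":0,"ay":0,"az":0,"gripper":250},{"dx":0.002,"dy":0,"dz":0,"ax":0,"ay":0,"az":0,"gripper":250}]'; python3 -m creep '[{"dx":0.001,"dy":0,"dz":0,"ax":0,"ay":0,"az":0,"gripper":250},{"dx":0.0015,"dy":0,"dz":0,"ax":0,"ay":0,"az":0,"gripper":250},{"dx":0.0015,"dy":0,"dz":0,"ax":0,"ay":0,"az":0,"gripper":250}]'
```

```text
clock: 19.65
tool_pos: [574.2, -231.3, 41.3]
eef_rot: [-47.3, 89.9, 125.8]
ft_force: [-0.4, 0.6, -1.5]
width: 0.131
clock: 19.9
tool_pos: [574.1, -231.3, 39.6]
eef_rot: [-46.0, 89.9, 127.1]
ft_force: [-0.4, -0.0, -0.9]
width: 0.129
```

```bash
python3 -m creep '[{"dx":0.0005,"dy":0,"dz":0,"ax":0,"ay":0,"az":0,"gripper":250},{"dx":0.0008,"dy":0,"dz":0,"ax":0,"ay":0,"az":0,"gripper":250},{"dx":0.0008,"dy":0,"dz":0,"ax":0,"ay":0,"az":0,"gripper":250}]'; python3 -m creep '[{"dx":0.0004,"dy":0,"dz":0,"ax":0,"ay":0,"az":0,"gripper":250},{"dx":0.0006,"dy":0,"dz":0,"ax":0,"ay":0,"az":0,"gripper":250},{"dx":0.0006,"dy":0,"dz":0,"ax":0,"ay":0,"az":0,"gripper":250}]'
```

```text
clock: 20.15
tool_pos: [574.2, -231.3, 39.1]
eef_rot: [-48.4, 89.9, 124.7]
ft_force: [-1.4, -0.2, 0.6]
width: 0.131
clock: 20.4
tool_pos: [574.2, -231.4, 39.1]
eef_rot: [-47.5, 89.9, 125.5]
ft_force: [-4.3, 1.8, 5.1]
width: 0.133
```

```bash
python3 -m creep '[{"dx":0,"dy":0,"dz":0,"ax":0,"ay":0,"az":0,"gripper":220},{"dx":0,"dy":0,"dz":0,"ax":0,"ay":0,"az":0,"gripper":180},{"dx":0,"dy":0,"dz":0,"ax":0,"ay":0,"az":0,"gripper":150},{"dx":0,"dy":0,"dz":0,"ax":0,"ay":0,"az":0,"gripper":150},{"dx":0,"dy":0,"dz":0,"ax":0,"ay":0,"az":0,"gripper":150}]' 10; python3 -m creep '[{"dx":-0.006,"dy":0,"dz":0,"ax":0,"ay":0,"az":0,"gripper":150},{"dx":-0.016,"dy":0,"dz":0,"ax":0,"ay":0,"az":0,"gripper":150},{"dx":-0.03,"dy":0,"dz":0,"ax":0,"ay":0,"az":0,"gripper":150},{"dx":-0.06,"dy":0,"dz":0.003,"ax":0,"ay":0,"az":0,"gripper":150},{"dx":-0.09,"dy":0,"dz":0.01,"ax":0,"ay":0,"az":0,"gripper":150}]'; python3 -m creep '[{"dx":-0.01,"dy":0,"dz":0.03,"ax":0,"ay":0,"az":0,"gripper":150},{"dx":-0.02,"dy":0,"dz":0.07,"ax":0,"ay":0,"az":0,"gripper":150},{"dx":-0.03,"dy":0,"dz":0.11,"ax":0,"ay":0,"az":0,"gripper":150},{"dx":-0.03,"dy":0,"dz":0.15,"ax":0,"ay":0,"az":0,"gripper":150},{"dx":-0.03,"dy":-0.02,"dz":0.17,"ax":0,"ay":0,"az":0,"gripper":150}]'; python3 - <<'E'
from h import *
st()
f=grab('scene','s19'); crop('s19',190,320,130,250,6,'s19c')
f=grab('top','t19'); crop('t19',355,425,130,235,6,'t19c')
E
```

```text
clock: 20.82
tool_pos: [574.2, -231.4, 39.0]
eef_rot: [-48.5, 89.9, 124.6]
ft_force: [-0.9, -0.4, 0.2]
width: 0.404
clock: 21.23
tool_pos: [564.3, -230.1, 130.3]
eef_rot: [-43.7, 89.9, 129.4]
ft_force: [0.4, 0.4, 1.4]
width: 0.413
clock: 21.65
tool_pos: [395.2, -190.8, 161.9]
eef_rot: [24.0, 90.0, -163.1]
ft_force: [0.0, 0.7, 0.4]
width: 0.411
t21.65 p [ 395.2 -190.8  161.9] x [-0. -0. -1.] y [-0.123 -0.992  0.   ] j [-41.1  10.4 104.5  -0.   65.1  55.9] F [0.  0.7 0.4] w0.411
```

View pics/s19c.png

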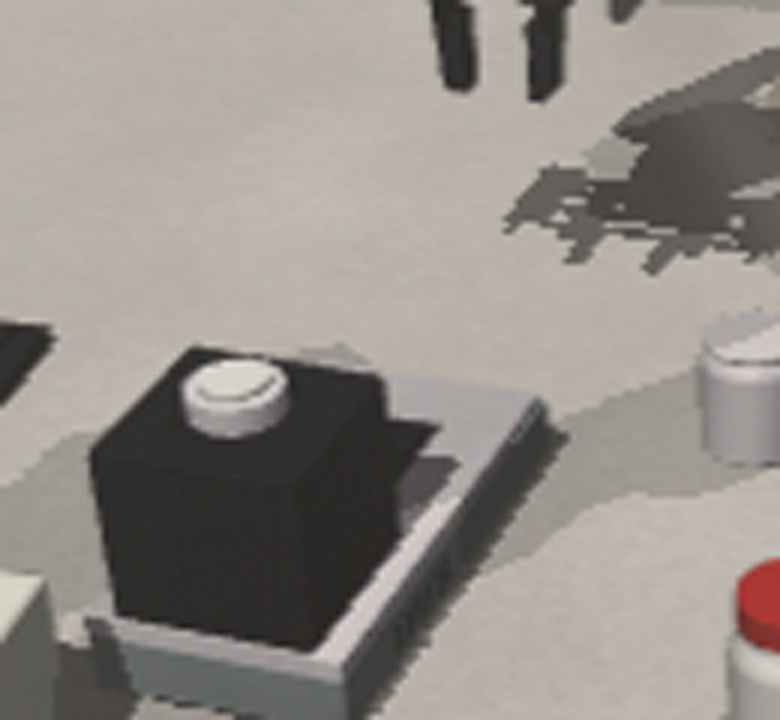

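View pics/t19c.png

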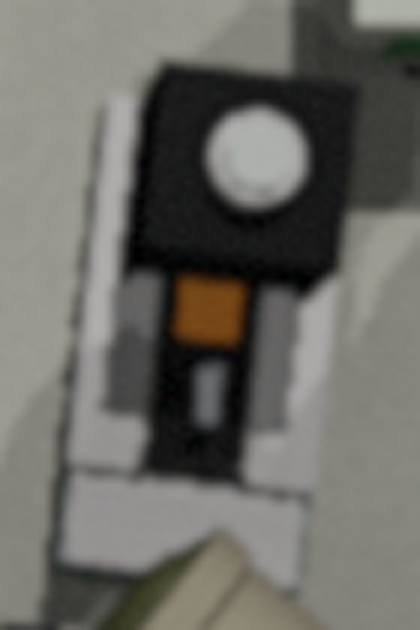

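```bash
python3 - <<'E'
from h import *
f=load('t19')
def at(x,y,r=1):
    u=355+x/6-.5;v=130+y/6-.5
    return np.median([px(f,u+i,v+j) for i in range(-r,r+1) for j in range(-r,r+1)],axis=0)
for n,x,y in [('window',212,312),('rear L',165,450),('rear R',225,460),('deckL',120,400),('deckR',290,400),('shelf',150,520),('front L of fin',170,400),('R',240,400)]: print(n,np.round(at(x,y),1))
fin=px(f,355+208/6-.5,130+393/6-.5,82); o=np.array([599.87,-234.67]);a=np.radians(-6.88);R=np.array([[np.cos(a),np.sin(a)],[-np.sin(a),np.cos(a)]])
print('fin lb',R@(fin[:2]-o))
for x,y in [(175,277),(250,280),(150,468),(243,478)]: print('edge lb',np.round(R@(px(f,355+x/6-.5,130+y/6-.5,54)[:2]-o),1))
g=load('top0')
for n,u,v in [('tin',331,235),('jarA',297,219),('jarB',311,157),('spare',468,222),('meter',326,129),('lamp',166,208)]:
    w=15; d=np.abs(g['pixels'][v-w:v+w,u-w:u+w].astype(int)-f['pixels'][v-w:v+w,u-w:u+w]).mean(); print(n,round(d,1))
E
```

```text
window [ 624.6 -239.2   51.5]
rear L [ 547.9 -211.3   52.4]
rear R [ 542.7 -245.1   52.7]
deckL [ 575.7 -188.1   50.7]
deckR [ 575.7 -282.1   49.5]
shelf [ 510.8 -204.6   45.2]
front L of fin [ 575.2 -215.2   53.1]
R [ 574.5 -253.3   54.8]
fin lb [-25.23648106   0.66527792]
edge lb [41.5 20.7]
edge lb [ 44.9 -20.5]
edge lb [-65.4  23.6]
edge lb [-64.7 -27.3]
tin 7.8
jarA 8.7
jarB 2.2
spare 2.1
meter 2.0
lamp 2.5
```

```bash
python3 - <<'E'
from h import *
print(robot.close_job()); st()
E
```

```text
the job is handed in; nothing more can be done
None
the job is handed in; nothing more can be done
```

The amber carrier is in the light box pocket with its plain end under the hood and its finger grip outside. I handed the job in at about 21.7 s of the 67 s; no verdict was reported.

I gripped the carrier by its plain end, tilted it about 28° and drew it out from under the cover. I then laid it flat on the bench clear of the bin and released it. I took it again by the finger grip, turned it half round and slid it in over the lip. I lowered it by feel until it touched the pocket floor, let go, and moved the arm clear.

**Last checks:**
- **Position:** In the top view the grip was at x -25.2, y +0.7 mm in the light box frame; home is -24.5, 0.
- **Height and tilt:** Depth on the plate's upper face read 51.5 to 54.8 mm around the expected 54, so it lies flat within the noise. The floor contact height also matched what I expected.
- **Bystanders:** The jar, the tin and the other things looked unmoved. The image around the first jar and the tin did change between start and end. I put that down to moving shadows and did not measure their positions again.

**What disagreed:**
- **Tool height:** The reported TCP height was about 20 mm too low. My first closing went over the plate without gripping it, and finding the true height by touch pressed on the plate with about 20 N. I corrected for this from then on.
- **Cameras:** The scene camera disagreed with the top camera by about 6 mm in places, so I relied on the top view for the loading.

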